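Stand the oil bottle back under the shelf and clip its keeper bar

ROBOT

A 6-joint arm with a two-finger parallel gripper is mounted at the origin on the work surface. World frame = base frame: x ahead of the robot, y to its left, z up, the work surface at z = 0. Lengths are in m, angles in rad, forces in N, time in s.
With the tool pointing down it reaches from about 0.35 to 0.975 m from the base axis. Payload 4.9 kg.
Tool frame: the origin (TCP) lies between the finger pads; the fingertips stand 14 mm ahead of it and the grasp point (between the pads) lies 5 mm behind it (manip.finger_overhang is the distance from the TCP to the fingertips, in m); z points along the fingers, y is the line along which they close (so a half turn about z gives the same grasp; the last joint's range is limited). The gripper opens to 85 mm and grips with 20 to 120 N. Pads are 22 mm wide; open, the fingers measure 114 mm over their backs; the gripper's body (76 mm by 85 mm) begins 54 mm behind the grasp point. The pads swing forward as they close: fully open they stand 13 mm farther back than shut.
Start: joints at [1.175, 0.053, 1.613, -0, 1.476, -0.119], TCP at [0.171, 0.601, 0.245] pointing down, gripper open.
Joint ranges: [-3.01, 3.01], [-1.01, 2.22], [0.06, 2.58], [-1.02, 4.17], [0.09, 2.62], [-3.14, 3.14]. Speed limits (rad/s): [2.57, 2.57, 3.14, 3.14, 3.14, 3.14].

INTERFACE

Orientations are given as a unit quaternion [w, x, y, z].
In Python, from plant import manip, grab_frame gives the robot as it stands.
- The arm moves only by the tool servo_tool, never from a script. Its argument "deltas" is a list that holds one entry, the list of rows, each a list of 5 numbers: the opening in per cent of the stroke, from 0 (shut) to 100 (fully open), then the shift along the world's x, y, z in m, then the turn about the world's z in degrees. A call has exactly 8 rows; each row shifts and turns the commanded pose from where the row before left it; what a row does not reach is not made up. A row lasts 1/10 s, in which the tool goes at most 50 mm and 8.59 degrees, less where a joint would pass 70% of its speed; a pose out of reach is approached as far as the arm can. A call is refused whole if a number of a shift passes 0.05 or a number of a turn 8.59, either way. A call with a gripper value outside its range is refused whole. The fingers move at their own pace and stop on an object; the grip force is fixed at half the most. Time passes only in rows, so rows that do not move let the fingers close, or fill a call up. It gives the time, the measured TCP pose, the force, the opening and the grip force at its end, in the units of the state.
- manip.state(): the state, without advancing time (a new reading comes with each control period).
- grab_frame(name): name is "scene" or "top"; returns a dict with "pixels" (384x512x3 uint8, red, green, blue), "z_map" (384x512 float32, m along the optical axis (not along the pixel's ray), 0 where there is no reading), "fx", "fy", "cx", "cy" (pixels), "rvec" (rotation vector, rad) and "tvec" (3), from world to camera coordinates, as OpenCV has them. Camera axes: x right, y down, z forward; pixel columns grow to the right and rows downward; lengths in m; the calibration is good to about 2 mm. A picture is of the moment at which its call begins.
- manip.job_done(): hands the job in; it is judged then, once.
The state is a dict: "time": time; "joint_pos": joint angles; "joint_vel": joint speeds; "joint_efforts": joint torques, N m; "tool_pos": TCP position; "tool_rot": TCP orientation; "contact_force": force on the tool from outside, world axes, zero at the start; "ft_torque": the same for the moment, N m; "gripper_width": opening from 0.0 (shut) to 1.0 (fully open); "grasp_force": force on a finger pad.
Only numpy, scipy, OpenCV 4.12 (cv2) and the standard library are available. Lean on these libraries where they do the work, as an engineer would, in place of code of your own. Each camera call takes 0.05 s, during which the arm holds its last target. There are 200 camera calls.

TASK

Put the oil bottle away: lift it from its sloped cradle and set it gently upright on the ledge of the plywood station, under the overhead board and midway between the can and the jar, letting go only once it is standing. Then take the aluminium bar from the V-blocks and push it down past the two sprung jaws at the front of the ledge until it sits fully home in both fork clips, centred, with the jaws sprung back over it. Do not knock over or shove the can, the jar or the tools on the bench.

Things in the scene. Friction and masses are not known exactly. Their poses are not given: they have to be found in the camera images.
- bottle: grey plastic oil bottle with black cap, 164 mm tall; round body 52 mm in diameter from the base to 118 mm up, then a shoulder to a 28 mm cap; 0.35 kg or so. It starts leaning 40 degrees from vertical in the cradle, its cap away from the robot. Origin: centre of its base; z runs along its axis to the cap.
- bar: keeper bar: plain aluminium rod 18 mm in diameter, 200 mm long with black ends, about 0.15 kg, lying level in two V-blocks with its axis 45 mm above the bench. Origin: its middle, on the axis; x runs along the bar (either end is the same).
- bay (a point): where the bottle's base belongs on the ledge, midway between can and jar, 20 mm above the bench. x points to the back of the station (away from the robot), y left along the ledge, z up. The overhead board, underside 275 mm above the bench, spans x = -30 to 40 mm and y = +-150 mm about this point; two posts at x = 93, y = +-142 mm carry it.
- clip_seat (a point): midway between the two fork clips, at the bar's axis when fully home: 55 mm above the bench, 90 mm in front of the bay. x to the station's back, y along the seated bar. Clips at y = +-75 mm, 14 mm wide along the bar: an upright slot 31 mm wide with a V bottom, open at the top 35 mm above this point. The bar must push both jaws aside (6 to 15 N in all).
- jaw_left (a joint): 21 mm steel jaw of the left (+y) clip, hinged in its front prong 29 mm above clip_seat, sloping 40 degrees down into the slot. 0 closed, 0.87 rad folded down and open; a spring shuts it, also above the seated bar.
- jaw_right (a joint): the same jaw of the right (-y) clip: 0 closed, 0.87 rad folded down and open; sprung shut.
- station: the fixed plywood station. Origin: on the bench under the middle of its 20 mm thick ledge board, 15 mm in front of the bay; x to its back, y left, z up. The ledge reaches from x = -110 to 120 mm and 150 mm to each side. Yellow bins stand on the overhead board.
- cradle: fixed steel cradle in which the bottle leans: base 180 x 70 mm, a foot plate and two 10 mm rails under the bottle, 40 mm wide over both. x is the way the bottle's cap leans; origin on the bench at its middle.
- vrest: fixed steel rest with two V-blocks, 24 mm wide, at x = +-60 mm, their tops 46 mm above the bench; x along the bar; origin on the bench at its middle.
- can: bystander: steel can, 60 mm in diameter, 120 mm tall, standing on the ledge left of the bay, about 107 mm away. Origin: centre of its base.
- jar: bystander: clear jar with black lid, 64 mm in diameter, 95 mm tall, standing on the ledge right of the bay, about 107 mm away. Origin: centre of its base.
- screwdriver: bystander: screwdriver, about 200 mm long, lying on the bench in front of the station, left. Origin near its middle; x along it.
- wrench: bystander: wrench, about 180 mm long, lying on the bench in front of the station, right. Origin near its middle; x along it.
Mind the look-alikes: they are no part of the job. Of the things that look like the bar, the smaller one is meant.

How it is judged:
On the way, in this order (a step that is already met when the one before it is completed fails the run):
1. the bottle stands upright in the bay, its weight on the ledge, still between the fingers (not dropped) (x of bottle in the frame of bay between -0.03 and 0.03 m and y of bottle in the frame of bay between -0.03 and 0.03 m and z of bottle in the frame of bay between -0.006 and 0.006 m and angle between bottle's own z axis and vertical below 0.1 rad and contact force between bottle and station above 0.5 N and contact force between the fingers and bottle above 0.5 N), for 0.1 s.
2. the bottle is released and stands by itself (x of bottle in the frame of bay between -0.03 and 0.03 m and y of bottle in the frame of bay between -0.03 and 0.03 m and z of bottle in the frame of bay between -0.006 and 0.006 m and angle between bottle's own z axis and vertical below 0.1 rad and contact force between the fingers and bottle below 0.1 N and linear speed of bottle below 0.02 m/s), for 0.2 s.
3. the bar is fully home in both fork clips, the jaws shut over it (x of bar in the frame of clip_seat between -0.006 and 0.006 m and y of bar in the frame of clip_seat between -0.014 and 0.014 m and z of bar in the frame of clip_seat between -0.005 and 0.005 m and angle between the x axis of bar and the y axis of clip_seat, either way round below 0.06 rad and value of joint each of jaw_left, jaw_right below 0.15 rad), for 0.2 s.
At the end, for the whole second after the job is handed in: Bottle upright (0.1 rad) on the ledge within 30 mm of the bay in x and y; bar home in both clips (6 mm across, 5 mm in height, 14 mm along, 0.06 rad); both jaws within 0.15 rad of closed; both released and at rest (all of step 2 and all of step 3 and contact force between the fingers and bar below 0.1 N and linear speed of bar below 0.02 m/s); the robot touches nothing.
It fails at once if the bottle is set down hard: more than 30 N between bottle and station (contact force between bottle and station above 30 N).
It fails at once if the bottle is tipped over (angle between bottle's own z axis and vertical above 1.25 rad).
It fails at once if the can, jar or a bench tool is shoved (25 mm, tools 30 mm) or tipped (distance of any of can, jar from where it was at the start of the episode above 0.025 m or distance of any of screwdriver, wrench from where it was at the start of the episode above 0.03 m or angle between any of can, jar's own z axis and vertical above 0.25 rad).
It also fails if it takes over 69 s, if anything falls off the work surface, if the arm or the gripper's body presses on something with over 40 N, if the wrist force passes 120 N, or if a joint passes its speed limit or range.

## Working session

There is one attempt and no reset: what is moved stays moved. The work goes in short steps, Python scripts to look and compute and a tool call to move; the robot and the scene stay as the last step left them, time stands still between calls to the robot, and variables do not carry over. Pictures are saved under pics/ and viewed, at most 10 in all, crops included, and the job is handed in when it is done.

Besides the shell and the picture viewer there is one more tool, called after "Request:" in YAML: its name, and indented under it one key for each argument. servo_tool: Moves the arm, as the interface text tells. Its arguments: {"type":"object","properties":{"deltas":{"type":"array"}},"required":["deltas"]}

```bash
mkdir -p pics; ls
cat > h.py <<'E'
import numpy as np, cv2
from plant import manip, grab_frame
def pts(f):
    R=cv2.Rodrigues(np.array(f["rvec"],float))[0];t=np.array(f["tvec"],float).ravel()
    z=f["z_map"].astype(float);v,u=np.indices(z.shape)
    c=np.stack([(u-f["cx"])/f["fx"]*z,(v-f["cy"])/f["fy"]*z,z],-1)
    return (c-t)@R
def save(f,n): cv2.imwrite("pics/"+n,f["pixels"][:,:,::-1])
E
python3 - <<'E'
from h import *
import pickle
d={}
for n in("scene","top"):
    f=grab_frame(n);d[n]=f;save(f,n+"0.png")
    R=cv2.Rodrigues(np.array(f["rvec"],float))[0];print(n,-R.T@np.ravel(f["tvec"]),R[2],f["fx"],(f["z_map"]>0).mean())
pickle.dump(d,open("d0.pkl","wb"))
print(manip.state())
a=np.hstack([d["scene"]["pixels"],d["top"]["pixels"]])
E
```

```text
pics
scene [0.97219734 0.02541893 1.05491023] [-0.48626505 -0.02633872 -0.87341432] 376.82545048672085 0.9960123697916666
top [0.28635526 0.0034365  0.97308512] [ 0.13846066  0.01822075 -0.99020031] 383.91987275769594 0.9958699544270834
{'time': 0.1, 'joint_pos': array([ 1.17499552e+00,  5.33088743e-02,  1.61418538e+00, -2.57596013e-06,
        1.47599380e+00, -1.19002316e-01]), 'joint_vel': array([-0.00033452, -0.00082342, -0.00409728, -0.00051207,  0.00038783,
        0.0014619 ]), 'joint_efforts': array([ 2.02594815e-04, -3.94893980e+01, -3.71365106e+01, -4.33298214e-05,
        3.87726977e-03, -1.36389843e-06]), 'tool_pos': array([0.17058728, 0.60069992, 0.24415761]), 'tool_rot': array([-2.40014625e-04,  1.37957658e-01,  9.90437674e-01, -9.16803469e-04]), 'contact_force': array([0.31887099, 0.1638703 , 0.062459  ]), 'ft_torque': array([0.00671888, 0.00942156, 0.04506051]), 'grasp_force': 0.0, 'gripper_width': 1.001754512010409}
```

View pics/scene0.png

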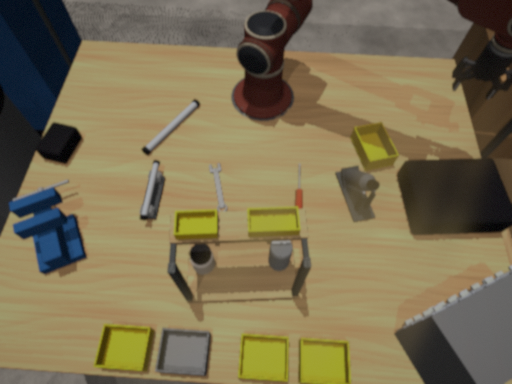

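View pics/top0.png

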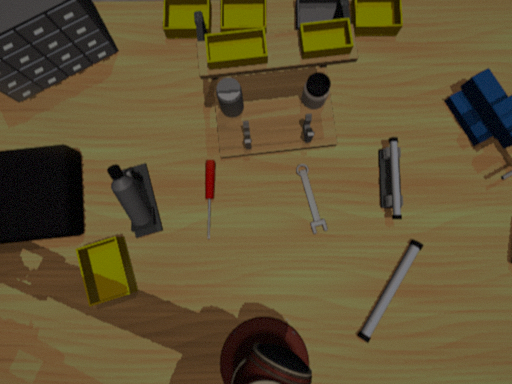

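The top view shows:
- **Bottle:** leaning in the cradle at about (132,195).
- **Bar candidates:** the rod on V-blocks at (395,178), and a longer rod lying on the bench at (390,290). The one in the V-blocks is smaller and fits the description.
- **Station:** ledge around (275,115), can (229,95), jar (317,88), and clips at (247,133) and (308,127).
- **Tools:** screwdriver (210,190) and wrench (310,195).

Bottle look-alikes: can (229,95) and jar (317,88). Only the item at (132,195) is a capped bottle in a cradle.

Run:
```python
from h import *
import pickle
d=pickle.load(open("d0.pkl","rb"))
P={k:pts(f) for k,f in d.items()}
T=P["top"];S=P["scene"]
def box(A,u0,u1,v0,v1,zl,zh):
    q=A[v0:v1,u0:u1].reshape(-1,3); return q[(q[:,2]>zl)&(q[:,2]<zh)]
print("bench z",np.median(T[250:300,150:250,2]),np.median(S[150:200,100:140,2]))
for n,b in dict(bar=(376,408,130,225,.035,.07),decoy=(350,430,235,345,.01,.05)).items():
    q=box(T,*b);c=q.mean(0);w,V=np.linalg.eigh(np.cov(q.T));a=V[:,2];s=(q-c)@a
    print(n,len(q),c,(q.max(0)+q.min(0))/2,q[:,2].max(),a,s.min(),s.max(), "mid",c+a*(s.min()+s.max())/2)
for n,A,b in (("can",T,(205,250,65,125,.125,.16)),("jar",T,(295,340,60,115,.10,.13)),("canS",S,(260,300,235,275,.125,.16)),("jarS",S,(185,220,238,275,.10,.13))):
    q=box(A,*b);(c,r)=cv2.minEnclosingCircle(q[:,:2].astype(np.float32));print(n,len(q),q.mean(0),c,r)
for n,b in dict(clipL=(236,260,112,155,.06,.11),clipR=(298,322,105,148,.06,.11)).items():
    q=box(T,*b);print(n,len(q),q.mean(0),q.min(0),q.max(0))
q=box(T,195,345,60,160,.015,.025);r=cv2.minAreaRect(q[:,:2].astype(np.float32));print("ledge",r)
q=box(S,150,330,195,310,.27,.30);r=cv2.minAreaRect(q[:,:2].astype(np.float32));print("board",r,cv2.boxPoints(r),q[:,2].max())
q=box(S,150,330,195,310,.30,.40);print("bins",q.min(0),q.max(0))
# bottle/cradle
q=box(T,95,165,155,240,.008,.2);print("cradle+bottle",q.min(0),q.max(0))
for lo in np.arange(.01,.17,.02):
    k=q[(q[:,2]>lo)&(q[:,2]<lo+.02)];print(round(lo,2),len(k),k.mean(0).round(3),k.min(0).round(3),k.max(0).round(3))
# gripper profile
R=np.array([.273,.962]);o=np.array([.1706,.6007])
g=S.reshape(-1,3);dd=g[:,:2]-o;m=(np.abs(dd).max(1)<.12)&(g[:,2]>.2)&(g[:,2]<.6);g=g[m];y=dd[m]@R;x=dd[m]@np.array([-.962,.273])
for lo in np.arange(.22,.56,.02):
    k=(g[:,2]>lo)&(g[:,2]<=lo+.02)
    if k.any():print("g",round(lo,2),k.sum(),"y",y[k].min().round(3),y[k].max().round(3),"x",x[k].min().round(3),x[k].max().round(3))
def crop(n,u0,u1,v0,v1,s):return cv2.resize(d[n]["pixels"][v0:v1,u0:u1,::-1],((u1-u0)*s,(v1-v0)*s),interpolation=cv2.INTER_CUBIC)
a=crop("scene",432,512,0,100,5);b=crop("top",90,170,150,250,5);cv2.imwrite("pics/c1.png",np.clip(np.hstack([a,b])*1.6,0,255))
```

```text
bench z -0.0006203805575678112 0.0018013066203375113
bar 792 [ 0.43727551 -0.31860382  0.04997157] [ 0.4381007  -0.32121673  0.04667292] 0.05810075855525329 [-0.99997671  0.00608936  0.00308234] -0.10038097025214 0.09879627129772971 mid [ 0.43806784 -0.31860865  0.04996912]
decoy 1243 [ 0.16923558 -0.30297221  0.02126717] [ 0.17021399 -0.30476298  0.01981283] 0.029529712070906364 [-8.44602329e-01  5.35393890e-01  5.37267736e-04] -0.13693394060192265 0.13313547594685216 mid [ 0.17083967 -0.30398904  0.02126615]
can 520 [0.62798552 0.07761316 0.13765018] (0.6302589774131775, 0.07768741250038147) 0.02964557707309723
jar 476 [ 0.65031831 -0.13011408  0.11347705] (0.6526269912719727, -0.13097114861011505) 0.02893889509141445
canS 359 [0.63762104 0.07933113 0.13935855] (0.6318259239196777, 0.07963421195745468) 0.029598288238048553
jarS 364 [ 0.65529231 -0.12874141  0.11550174] (0.6526261568069458, -0.12945133447647095) 0.02833963930606842
clipL 127 [0.54218337 0.03819656 0.08339016] [0.51696816 0.02767436 0.06291685] [0.57042604 0.04665635 0.09785191]
clipR 142 [ 0.55837994 -0.11022467  0.
[... 1219 characters left out ...]
0.011 0.013
g 0.28 158 y -0.074 0.074 x -0.014 0.015
g 0.3 304 y -0.075 0.072 x -0.019 0.02
g 0.32 305 y -0.072 0.067 x -0.02 0.015
g 0.34 202 y -0.069 0.057 x -0.02 0.015
g 0.36 208 y -0.038 0.032 x -0.039 0.011
g 0.38 230 y -0.038 0.033 x -0.04 0.014
g 0.4 235 y -0.038 0.024 x -0.039 0.02
g 0.42 189 y -0.037 0.01 x -0.039 0.007
g 0.44 109 y -0.037 0.0 x -0.038 0.003
g 0.46 70 y -0.094 -0.015 x -0.054 -0.041
g 0.48 349 y -0.113 -0.024 x -0.058 -0.037
g 0.5 331 y -0.113 -0.033 x -0.055 -0.038
g 0.52 285 y -0.113 -0.045 x -0.052 -0.038
g 0.54 71 y -0.102 -0.057 x -0.051 -0.042[ WARN:0@0.299] global loadsave.cpp:1063 imwrite_ Unsupported depth image for selected encoder is fallbacked to CV_8U.
```

View pics/c1.png

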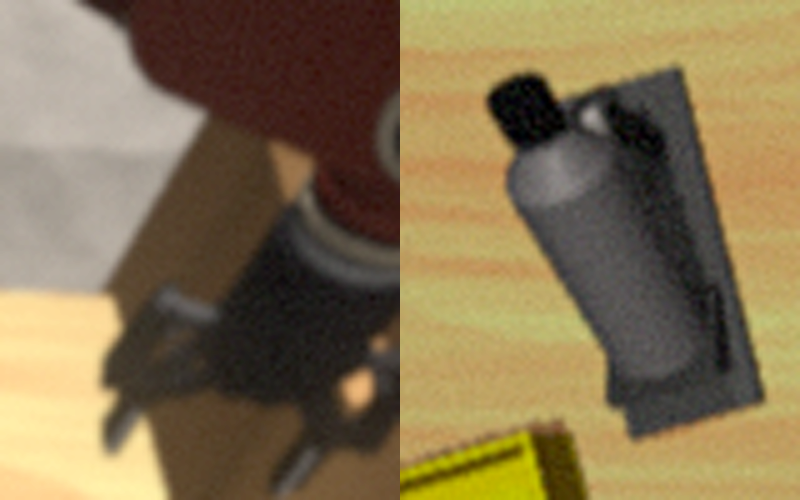

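The crop confirms a grey capped bottle lying in the cradle, with its cap at about (113,172) in the top image. The gripper knuckles stick out farther than the fingertips. I'll fit the bottle axis next, and check the gripper profile partly closed, because the tool has to stay in front of the overhead board.

Run:
```python
from h import *
import pickle
from scipy.optimize import least_squares
d=pickle.load(open("d0.pkl","rb"))
A=[]
for k,f in d.items():
    P=pts(f).reshape(-1,3)
    m=(P[:,0]>.30)&(P[:,0]<.47)&(P[:,1]>.25)&(P[:,1]<.38)&(P[:,2]>.02)&(P[:,2]<.2);A.append(P[m]);print(k,m.sum())
for sel in (A,A[:1],A[1:]):
    Q=np.vstack(sel)
    def res(p,Q=None):
        a=np.array([np.sin(p[3])*np.cos(p[2]),np.sin(p[3])*np.sin(p[2]),np.cos(p[3])]);w=Q-np.array([p[0],p[1],.1])
        s=w@a;return np.linalg.norm(w-np.outer(s,a),axis=1)-.026,s
    p=np.array([.40,.305,.3,.7])
    for it in range(6):
        r,s=res(p,Q);k=(np.abs(r)<.012/(1+it/2))&(s>-.085)&(s<.02)
        p=least_squares(lambda p:res(p,Q[k])[0],p,loss="soft_l1",f_scale=.002).x
    r,s=res(p,Q);kk=(r<.004)
    print(p[:2],np.degrees(p[2:]),k.sum(),np.std(r[k]),"s top",np.sort(s[kk])[-5:])
    print(np.histogram(s[kk],bins=np.arange(-.11,.1,.01)),[round(np.median(r[kk&(s>l)&(s<l+.01)]),4) for l in np.arange(-.08,.08,.01)])
```

```text
scene 893
top 1632
[0.39819838 0.31394168] [16.12729222 40.21889148] 1078 0.0012560800749384022 s top [0.08088503 0.08115238 0.08130916 0.08172912 0.0822893 ]
(array([  0,  22, 138,  95,  89, 100,  98, 102, 104, 109, 111, 109, 119,
       125, 263, 168,  50,  73, 172,  10]), array([-1.10000000e-01, -1.00000000e-01, -9.00000000e-02, -8.00000000e-02,
       -7.00000000e-02, -6.00000000e-02, -5.00000000e-02, -4.00000000e-02,
       -3.00000000e-02, -2.00000000e-02, -1.00000000e-02, -5.55111512e-17,
        1.00000000e-02,  2.00000000e-02,  3.00000000e-02,  4.00000000e-02,
        5.00000000e-02,  6.00000000e-02,  7.00000000e-02,  8.00000000e-02,
        9.00000000e-02])) [np.float64(-0.0003), np.float64(-0.0002), np.float64(-0.0), np.float64(0.0001), np.float64(-0.0002), np.float64(-0.0004), np.float64(-0.0003), np.float64(-0.0001), np.float64(-0.0002), np.float64(-0.0003), np.float64(-0.0001), np.float64(-0.0027), np.float64(-0.0096), np.float64(-0.0125), np.float64(-0.0122), np.float64(-0.0149)]
[0.39536198 0.31422704] [16.4352805  40.31269416] 275 0.000984037933211248 s top [0.082572
[... 1149 characters left out ...]
, -1.00000000e-01, -9.00000000e-02, -8.00000000e-02,
       -7.00000000e-02, -6.00000000e-02, -5.00000000e-02, -4.00000000e-02,
       -3.00000000e-02, -2.00000000e-02, -1.00000000e-02, -5.55111512e-17,
        1.00000000e-02,  2.00000000e-02,  3.00000000e-02,  4.00000000e-02,
        5.00000000e-02,  6.00000000e-02,  7.00000000e-02,  8.00000000e-02,
        9.00000000e-02])) [np.float64(-0.0002), np.float64(-0.0), np.float64(0.0), np.float64(-0.0), np.float64(-0.0001), np.float64(-0.0002), np.float64(-0.0002), np.float64(0.0001), np.float64(-0.0001), np.float64(-0.0002), np.float64(-0.0), np.float64(-0.003), np.float64(-0.0104), np.float64(-0.0123), np.float64(-0.0121), np.float64(-0.0146)]
```

Request:
servo_tool:
  deltas:
    - [[45, 0.03, -0.03, 0, 0], [45, 0.03, -0.03, 0, 0], [45, 0.03, -0.03, 0, 0], [45, 0.03, -0.03, 0, 0], [45, 0.03, -0.03, 0, 0], [45, 0, 0, 0, 0], [45, 0, 0, 0, 0], [45, 0, 0, 0, 0]]

```text
time: 0.9
tool_pos: [0.3201, 0.4517, 0.245]
tool_rot: [-0.0, 0.138, 0.99, -0.0]
contact_force: [-0.7, -0.2, -0.4]
gripper_width: 0.45
grasp_force: 0.0
```

```bash
cat >> h.py <<'E'
def prof(cams=("scene","top")):
    s=manip.state();o=s["tool_pos"];w,x,y,z=s["tool_rot"]
    from scipy.spatial.transform import Rotation as Ro
    M=Ro.from_quat([x,y,z,w]).as_matrix();print(o,s["gripper_width"])
    for c in cams:
        q=(pts(grab_frame(c)).reshape(-1,3)-o)@M
        q=q[(np.abs(q[:,:2]).max(1)<.12)&(q[:,2]<.03)&(q[:,2]>-.32)]
        for lo in np.arange(.02,-.32,-.01 if 0 else -.02):
            k=q[(q[:,2]>lo-.02)&(q[:,2]<=lo)]
            if len(k)>5:print(c,"above",round(-lo,2),len(k),"y",k[:,1].min().round(3),k[:,1].max().round(3),"x",k[:,0].min().round(3),k[:,0].max().round(3))
E
python3 -c "
from h import *
prof()"
```

```text
[0.32012598 0.4516537  0.24501868] 0.4497628613913905
scene above -0.02 23 y -0.029 0.031 x -0.011 0.011
scene above -0.0 77 y -0.033 0.033 x -0.012 0.011
scene above 0.02 90 y -0.048 0.048 x -0.012 0.013
scene above 0.04 213 y -0.057 0.058 x -0.017 0.017
scene above 0.06 216 y -0.065 0.063 x -0.018 0.012
scene above 0.08 372 y -0.067 0.065 x -0.021 0.016
scene above 0.1 79 y -0.041 0.039 x -0.035 0.009
scene above 0.12 215 y -0.038 0.034 x -0.037 0.011
scene above 0.14 253 y -0.038 0.035 x -0.038 0.013
scene above 0.16 228 y -0.038 0.034 x -0.037 0.017
scene above 0.18 284 y -0.037 0.036 x -0.037 0.009
scene above 0.2 102 y -0.032 0.031 x -0.034 -0.011
scene above 0.22 229 y -0.118 0.034 x -0.062 -0.002
scene above 0.24 580 y -0.12 0.055 x -0.068 0.088
scene above 0.26 1064 y -0.12 0.061 x -0.069 0.089
scene above 0.28 1587 y -0.12 0.057 x -0.067 0.09
scene above 0.3 2114 y -0.12 0.045 x -0.06 0.09
top above -0.02 20 y -0.033 0.02 x -0.01 0.011
top above -0.0 15 y -0.034 0.024 x -0.01 0.008
top above 0.02 32 y -0.052 -0.021 x -0.013 0.013
top above 0.04 131 y -0.059 -0.016 x -0.016 0.017
top above 0.06 127 y -0.066 -0.013 x -0.019 0.02
top above 0.08 327 y -0.068 -0.015 x -0.019 0.02
top above 0.1 148 y -0.041 -0.018 x -0.032 0.015
top above 0.12 109 y -0.039 -0.02 x -0.031 0.011
top above 0.22 7 y -0.12 -0.115 x -0.003 -0.001
```

Bottle fit: the axis passes (0.398, 0.314) at z = 0.1, with yaw 16.1° and tilt 40.2°. I'll grasp near the top of the body with the closing direction across the lean.

Request:
servo_tool:
  deltas:
    - [[100, 0.0245, -0.033, 0, 8], [100, 0.0245, -0.033, 0, 8], [100, 0.0245, -0.033, 0, 8], [100, 0.0244, -0.0331, 0, 8], [100, 0, 0, -0.02, 0], [100, 0, 0, -0.02, 0], [100, 0, 0, -0.005, 0], [100, 0, 0, 0, 0]]

```text
time: 1.8
tool_pos: [0.4177, 0.3195, 0.1992]
tool_rot: [-0.001, -0.141, 0.99, -0.0]
contact_force: [-0.9, -0.7, 1.2]
gripper_width: 1.001
grasp_force: 0.0
```

Request:
servo_tool:
  deltas:
    - [[100, 0, 0, -0.03, 0], [100, 0, 0, -0.03, 0], [100, 0, 0, -0.02, 0], [100, 0, 0, 0, 0], [30, 0, 0, 0, 0], [30, 0, 0, 0, 0], [30, 0, 0, 0, 0], [30, 0, 0, 0, 0]]

```text
time: 2.6
tool_pos: [0.42, 0.3199, 0.1234]
tool_rot: [0.002, -0.141, 0.99, 0.001]
contact_force: [-1.0, -1.0, 5.3]
gripper_width: 0.579
grasp_force: 61.4
```

Request:
servo_tool:
  deltas:
    - [[30, 0, 0, 0, 0], [30, 0, 0, 0, 0], [30, 0, 0, 0.01, 0], [30, 0, 0, 0.02, 0], [30, 0, 0, 0.03, 0], [30, 0, 0, 0.03, 0], [30, 0, 0, 0.03, 0], [30, 0, 0, 0.03, 0]]

```text
time: 3.4
tool_pos: [0.4184, 0.319, 0.2721]
tool_rot: [0.0, -0.14, 0.99, 0.0]
contact_force: [0.5, 0.5, -3.0]
gripper_width: 0.577
grasp_force: 62.8
```

Run:
```python
from h import *
print(manip.state())
a=grab_frame("scene");b=grab_frame("top")
import pickle;pickle.dump({"scene":a,"top":b},open("d1.pkl","wb"))
A=a["pixels"][100:260,310:440,::-1];B=b["pixels"][130:290,80:210,::-1]
cv2.imwrite("pics/c2.png",cv2.resize(np.hstack([A,B]),None,fx=3,fy=3,interpolation=cv2.INTER_CUBIC))
```

```text
{'time': 3.4, 'joint_pos': array([ 5.09814307e-01, -2.01261945e-01,  1.80897303e+00, -1.67428955e-05,
        1.53325651e+00, -1.34269090e+00]), 'joint_vel': array([-0.00193577, -0.16378372, -0.3546638 , -0.00060199,  0.51806861,
       -0.00116678]), 'joint_efforts': array([ 1.08618247e-01, -2.97685933e+01, -3.81356335e+01,  2.46008945e-02,
       -2.30888491e-01, -5.31795467e-04]), 'tool_pos': array([0.41843259, 0.31895715, 0.2721492 ]), 'tool_rot': array([ 2.94511403e-04, -1.40389448e-01,  9.90096311e-01,  1.04908599e-04]), 'contact_force': array([ 0.51396323,  0.47050751, -3.00754934]), 'ft_torque': array([ 0.05332193, -0.11988335, -0.0073403 ]), 'grasp_force': 62.766002006828785, 'gripper_width': 0.5771872699183888}
```

View pics/c2.png

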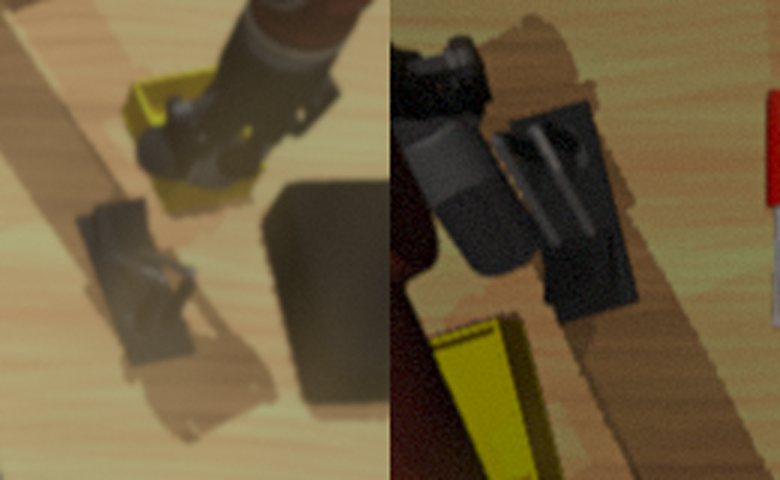

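The bottle is lifted and still tilted; in the left crop its rounded base is at about (190,165), and in the right crop the body runs from (450,150) to (500,265). I'll measure its axis in the hand.

```bash
cat >> h.py <<'E'
from scipy.optimize import least_squares
def fitb(frames,g,yaw,tilt,rad=.2,zmin=.02,s0=-.11,s1=.0):
    """axis through g-ish at height g[2]; s measured along axis from there"""
    Q=np.vstack([pts(f).reshape(-1,3) for f in frames]);Q=Q[(np.linalg.norm(Q-g,axis=1)<rad)&(Q[:,2]>zmin)]
    def res(p,Q):
        a=np.array([np.sin(p[3])*np.cos(p[2]),np.sin(p[3])*np.sin(p[2]),np.cos(p[3])]);w=Q-np.array([p[0],p[1],g[2]])
        s=w@a;return np.linalg.norm(w-np.outer(s,a),axis=1)-.026,s
    p=np.array([g[0],g[1],yaw,tilt])
    for it in range(8):
        r,s=res(p,Q);k=(np.abs(r)<max(.014/(1+it/2),.004))&(s>s0)&(s<s1)
        p=least_squares(lambda p:res(p,Q[k])[0],p,loss="soft_l1",f_scale=.002).x
    r,s=res(p,Q);k=(r<.004)
    print("axis at g",p[:2].round(4),"yaw,tilt",np.degrees(p[2:]).round(1),k.sum(),np.std(r[np.abs(r)<.004]).round(4))
    return p,np.histogram(s[k],bins=np.arange(-.15,.08,.01))
E
python3 - <<'E'
from h import *
import pickle
d=pickle.load(open("d1.pkl","rb"));g=np.array([.4184,.319,.2771])
for fs in (d.values(),[d["top"]],[d["scene"]]):
    p,h=fitb(list(fs),g,.28,.7,zmin=.12);print(h[0])
E
```

```text
axis at g [0.4169 0.3195] yaw,tilt [16.  39.5] 2000 0.0012
[  0   0   3  72 128 133 132 139 135 135 138 132 117 126 134 195 108  35
  37  98   3   0]
axis at g [0.4171 0.3194] yaw,tilt [16.2 39.6] 1488 0.0011
[  0   0   0  48 105 108 105 114 112 119 119 126 116 123 111 128  54   0
   0   0   0   0]
axis at g [0.4152 0.3192] yaw,tilt [15.7 38.4] 530 0.0015
[  0   0   0  22  30  24  27  24  22  17  19   7   0   3  19  63  60  35
  35 103  19   1]
```

Run:
```python
from h import *
import pickle
d=pickle.load(open("d1.pkl","rb"));c=np.cos(np.radians(16.1));s=np.sin(np.radians(16.1))
for n,f in d.items():
    q=pts(f).reshape(-1,3)-[.3982,.3139,0];q=np.c_[q[:,0]*c+q[:,1]*s,-q[:,0]*s+q[:,1]*c,q[:,2]]
    q=q[(np.abs(q[:,1])<.05)&(np.abs(q[:,0])<.2)&(q[:,2]<.125)]
    print(n)
    for lo in np.arange(-.13,.16,.01):
        k=q[(q[:,0]>lo)&(q[:,0]<=lo+.01)];h=k[k[:,2]>.016]
        if len(k):print(round(lo,2),len(k),"zmax",k[:,2].max().round(3), "hi n",len(h),"y",(h[:,1].min().round(3),h[:,1].max().round(3),np.median(h[:,2]).round(3)) if len(h) else "")
```

```text
scene
-0.13 75 zmax 0.006 hi n 0 y 
-0.12 68 zmax 0.009 hi n 0 y 
-0.11 29 zmax 0.006 hi n 0 y 
-0.1 25 zmax 0.014 hi n 0 y 
-0.09 49 zmax 0.055 hi n 14 y (np.float64(-0.027), np.float64(0.028), np.float64(0.052))
-0.08 104 zmax 0.056 hi n 70 y (np.float64(-0.028), np.float64(0.028), np.float64(0.05))
-0.07 110 zmax 0.05 hi n 74 y (np.float64(-0.028), np.float64(0.03), np.float64(0.041))
-0.06 102 zmax 0.041 hi n 73 y (np.float64(-0.027), np.float64(0.03), np.float64(0.033))
-0.05 97 zmax 0.033 hi n 67 y (np.float64(-0.028), np.float64(0.027), np.float64(0.025))
-0.04 79 zmax 0.035 hi n 34 y (np.float64(-0.028), np.float64(0.028), np.float64(0.021))
-0.03 69 zmax 0.044 hi n 14 y (np.float64(-0.019), np.float64(0.017), np.float64(0.037))
-0.02 82 zmax 0.058 hi n 15 y (np.float64(-0.019), np.float64(0.015), np.float64(0.045))
-0.01 91 zmax 0.068 hi n 17 y (np.float64(-0.029), np.float64(0.017), np.float64(0.058))
-0.0 84 zmax 0.079 hi n 15 y (np.float64(-0.019), np.float64(0.017), np.float64(0.07))
0.01 75 zmax 0.092 hi n 19 y (np.float64(-0.02), np.float64(0.019), np.float64(0.084))
0
[... 1820 characters left out ...]
9), np.float64(0.082))
0.02 154 zmax 0.101 hi n 50 y (np.float64(-0.02), np.float64(0.019), np.float64(0.095))
0.03 210 zmax 0.113 hi n 98 y (np.float64(-0.021), np.float64(0.019), np.float64(0.099))
0.04 192 zmax 0.115 hi n 118 y (np.float64(-0.021), np.float64(0.02), np.float64(0.077))
0.05 72 zmax 0.1 hi n 17 y (np.float64(-0.02), np.float64(0.016), np.float64(0.088))
0.06 76 zmax 0.012 hi n 0 y 
0.07 113 zmax 0.014 hi n 0 y 
0.08 112 zmax 0.011 hi n 0 y 
0.09 142 zmax 0.004 hi n 0 y 
0.1 143 zmax 0.004 hi n 0 y 
0.11 136 zmax 0.006 hi n 0 y 
0.12 134 zmax 0.003 hi n 0 y 
0.13 135 zmax 0.003 hi n 0 y 
0.14 130 zmax 0.003 hi n 0 y 
0.15 138 zmax 0.004 hi n 0 y 
0.16 142 zmax 0.004 hi n 0 y
```

Request:
servo_tool:
  deltas:
    - [[30, 0.0374, 0.0108, 0, 0], [30, 0.0374, 0.0108, 0, 0], [30, 0.0374, 0.0108, 0, 0], [30, 0.0373, 0.0108, 0, 0], [30, 0, 0, -0.028, 0], [30, 0, 0, -0.028, 0], [30, 0, 0, -0.028, 0], [30, 0, 0, -0.028, 0]]

```text
time: 4.3
tool_pos: [0.5672, 0.3617, 0.1547]
tool_rot: [-0.001, -0.14, 0.99, -0.0]
contact_force: [0.7, 0.1, -3.5]
gripper_width: 0.581
grasp_force: 62.8
```

Request:
servo_tool:
  deltas:
    - [[30, -0.007, -0.002, 0, 0], [30, -0.007, -0.002, 0, 0], [30, -0.007, -0.002, 0, 0], [30, -0.007, -0.002, 0, 0], [30, -0.007, -0.002, 0, 0], [30, -0.007, -0.002, 0, 0], [30, -0.007, -0.002, 0, 0], [30, -0.007, -0.002, 0, 0]]

```text
time: 5.1
tool_pos: [0.5128, 0.3466, 0.1601]
tool_rot: [0.002, -0.14, 0.99, 0.001]
contact_force: [2.8, 1.0, -1.2]
gripper_width: 0.575
grasp_force: 63.6
```

Run:
```python
from h import *
s=manip.state();print(s["contact_force"],s["ft_torque"],s["tool_pos"])
fs=[grab_frame("scene"),grab_frame("top")];g=s["tool_pos"]+[0,0,.005]
for t in (.3,.6):
    p,h=fitb(fs,g,.28,t,zmin=.03,s0=-.1);print(h[0])
```

```text
[ 2.84445461  1.0459462  -1.2005743 ] [ 0.21073109 -0.82008072 -0.03356717] [0.51283194 0.34657829 0.16013638]
axis at g [0.5105 0.3467] yaw,tilt [16.4 20.9] 1533 0.0015
[ 15  13  19  52  67  82  85  87  81  92  88  79  64  61 102 121  39  30
  23  78  18  23]
axis at g [0.5105 0.3467] yaw,tilt [16.4 20.9] 1533 0.0015
[ 15  13  19  52  67  82  85  87  81  92  88  79  64  61 102 121  39  30
  23  78  18  23]
```

Request:
servo_tool:
  deltas:
    - [[30, -0.0043, -0.0013, 0, 0], [30, -0.0043, -0.0013, 0, 0], [30, -0.0043, -0.0013, 0, 0], [30, -0.0043, -0.0013, 0, 0], [30, -0.0043, -0.0013, 0, 0], [30, -0.0043, -0.0013, 0, 0], [30, 0, 0, 0, 0], [30, 0, 0, 0, 0]]

```text
time: 6.0
tool_pos: [0.4859, 0.3384, 0.1578]
tool_rot: [-0.001, -0.14, 0.99, -0.0]
contact_force: [1.5, 1.1, -3.9]
gripper_width: 0.575
grasp_force: 62.3
```

Run:
```python
from h import *
s=manip.state();print(s["contact_force"],s["ft_torque"],s["tool_pos"])
fs=[grab_frame("scene"),grab_frame("top")];g=s["tool_pos"]+[0,0,.005]
for f in (fs,fs[:1],fs[1:]):
    p,h=fitb(f,g,.28,.1,zmin=.03,s0=-.1);print(h[0])
```

```text
[ 1.48225712  1.10316842 -3.85887888] [ 0.34094404 -0.43285933 -0.06555565] [0.48585189 0.3383633  0.15784194]
axis at g [0.4829 0.339 ] yaw,tilt [18.4  6.8] 1669 0.0016
[  0   4  13  46  60  53  62  77  73  80  69  76  62  60 103 144  60  38
  28  32  37  25]
axis at g [0.4812 0.338 ] yaw,tilt [10.9  6.1] 1097 0.0018
[ 0  2  3 22 33 26 29 26 30 32 26 28 22 19 41 68 39 27 23 30 36 23]
axis at g [0.4847 0.338 ] yaw,tilt [15.1  7.2] 629 0.0012
[ 0  2  9 19 28 27 32 48 45 48 43 47 42 40 63 72 23 12 10  1 12  3]
```

Request:
servo_tool:
  deltas:
    - [[30, -0.003, -0.0008, 0, 0], [30, -0.003, -0.0008, 0, 0], [30, -0.0028, -0.0008, 0, 0], [30, 0, 0, 0, 0], [30, 0, 0, 0, 0], [30, 0, 0, 0.05, 0], [30, 0, 0, 0.05, 0], [30, 0, 0, 0, 0]]

```text
time: 6.9
tool_pos: [0.4803, 0.3376, 0.2673]
tool_rot: [0.006, -0.14, 0.99, 0.002]
contact_force: [2.3, -1.0, -1.4]
gripper_width: 0.579
grasp_force: 63.9
```

Run:
```python
from h import *
s=manip.state();print(s["contact_force"],s["ft_torque"],s["tool_pos"],s["joint_pos"])
fs=[grab_frame("scene"),grab_frame("top")];g=s["tool_pos"]+[0,0,.005]
for f in (fs,fs[:1],fs[1:]):
    p,h=fitb(f,g,.28,.02,zmin=.13,s0=-.1);print(h[0])
Q=np.vstack([pts(f).reshape(-1,3) for f in fs]);k=(np.hypot(*(Q[:,:2]-g[:2]).T)<.035)&(Q[:,2]>.11);print(np.sort(Q[k,2])[:20].round(4))
```

```text
[ 2.34690071 -0.96736641 -1.36435043] [ 0.06506102 -0.18807494  0.02922365] [0.48029539 0.3376464  0.26728929] [ 4.85961892e-01 -5.69583853e-02  1.68583242e+00  1.11116683e-04
  1.50010926e+00 -1.36665396e+00]
axis at g [0.4767 0.3376] yaw,tilt [40.1  0.8] 1921 0.0015
[  0   0  24  82  82  88  91  92 109  99  94 101  87  84 186 203  75  60
  57  44  57  55]
axis at g [0.4761 0.3377] yaw,tilt [58.  -0.7] 930 0.0015
[  0   0   2  37  37  40  39  43  53  40  45  49  39  32  66 105  49  39
  30  26  41  34]
axis at g [0.4783 0.3363] yaw,tilt [-1.9  1.9] 997 0.0013
[  0   0  23  45  50  44  52  49  59  55  50  52  48  55 125  93  24  27
  28  29  20  22]
[0.1438 0.1467 0.1471 0.1475 0.1477 0.1482 0.1483 0.1491 0.1492 0.1495
 0.1496 0.1498 0.1502 0.1504 0.1505 0.1507 0.1509 0.1512 0.1517 0.1517]
```

Bottle is upright in the hand (tilt about 1°). I'll carry it to the front of the bay.

Request:
servo_tool:
  deltas:
    - [[30, 0.0085, -0.037, 0, -1], [30, 0.0085, -0.037, 0, -1], [30, 0.0085, -0.037, 0, -1], [30, 0.0085, -0.037, 0, -1], [30, 0.0085, -0.037, 0, -1], [30, 0.0085, -0.037, 0, -1], [30, 0.0085, -0.037, 0, -1], [30, 0.0085, -0.037, 0, -1]]

```text
time: 7.8
tool_pos: [0.5437, 0.0387, 0.2545]
tool_rot: [-0.004, -0.071, 0.997, 0.001]
contact_force: [1.1, 0.8, -2.4]
gripper_width: 0.577
grasp_force: 64.1
```

Request:
servo_tool:
  deltas:
    - [[30, 0.0085, -0.037, 0, -1], [30, 0.0085, -0.037, 0, -1], [30, 0, 0, 0, 0], [30, 0, 0, -0.025, 0], [30, 0, 0, -0.025, 0], [30, 0, 0, -0.025, 0], [30, 0, 0, -0.015, 0], [30, 0, 0, 0, 0]]

```text
time: 8.6
tool_pos: [0.5594, -0.0329, 0.1633]
tool_rot: [-0.005, -0.054, 0.999, 0.001]
contact_force: [-1.1, 0.0, -3.2]
gripper_width: 0.574
grasp_force: 64.3
```

```bash
cat >> h.py <<'E'
B0=np.array([.6418,-.0258]);YW=np.radians(5.9)
def bay(p):
    d=np.asarray(p)[:2]-B0;return np.array([d[0]*np.cos(YW)+d[1]*np.sin(YW),-d[0]*np.sin(YW)+d[1]*np.cos(YW)])
E
python3 - <<'E'
from h import *
s=manip.state();print(s["contact_force"],s["tool_pos"],s["tool_rot"],"bay",bay(s["tool_pos"]))
fs=[grab_frame("scene"),grab_frame("top")];g=s["tool_pos"]+[0,0,.005]
for f in (fs,fs[:1],fs[1:]):
    p,h=fitb(f,g,0,.02,zmin=.035,s0=-.12,s1=-.02);print(h[0],bay(p[:2]))
P=pts(fs[1]).reshape(-1,3);k=(np.hypot(*(P[:,:2]-g[:2]).T)<.033)&(P[:,2]<.1)&(P[:,2]>.026);print(np.sort(P[k,2])[:12].round(4))
cv2.imwrite("pics/c3.png",cv2.resize(np.hstack([fs[0]["pixels"][150:310,150:330],fs[1]["pixels"][20:180,190:370]])[:,:,::-1],None,fx=2.2,fy=2.2))
E
```

```text
[-1.11054266  0.00689808 -3.15782473] [ 0.55938319 -0.03285939  0.1632569 ] [-0.00469061 -0.0538056   0.99853963  0.00124984] bay [-0.08270589  0.00144984]
axis at g [ 0.5594 -0.0329] yaw,tilt [0.  1.1] 134 0.0021
[ 0  0  0  0  0  0  0  0  0  0  0  0  0  0  0  2  4  2  4 26 17 20] [-0.08270589  0.00144984]
axis at g [ 0.5594 -0.0329] yaw,tilt [0.  1.1] 134 0.0021
[ 0  0  0  0  0  0  0  0  0  0  0  0  0  0  0  2  4  2  4 26 17 20] [-0.08270589  0.00144984]
axis at g [ 0.5594 -0.0329] yaw,tilt [0.  1.1] 0 nan
[0 0 0 0 0 0 0 0 0 0 0 0 0 0 0 0 0 0 0 0 0 0] [-0.08270589  0.00144984]
[]
  ret = _var(a, axis=axis, dtype=dtype, out=out, ddof=ddof,
  arrmean = um.true_divide(arrmean, div, out=arrmean,
  ret = ret.dtype.type(ret / rcount)
```

View pics/c3.png

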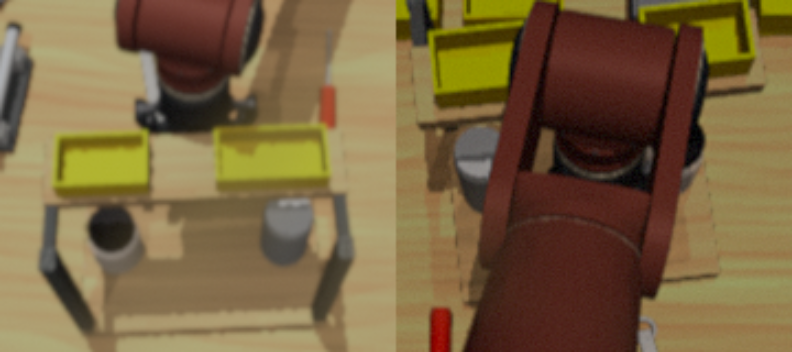

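The scene crop shows the gripper in front of the overhead board, with the can and jar untouched. The board and wrist hide the bottle, so I'll lower it by the force reading.

Request:
servo_tool:
  deltas:
    - [[30, 0, 0, -0.007, 0], [30, 0, 0, -0.007, 0], [30, 0, 0, -0.007, 0], [30, 0, 0, -0.003, 0], [30, 0, 0, -0.001, 0], [30, 0, 0, -0.001, 0], [30, 0, 0, 0, 0], [30, 0, 0, 0, 0]]

```text
time: 9.5
tool_pos: [0.5628, -0.034, 0.1426]
tool_rot: [0.0, -0.054, 0.999, -0.0]
contact_force: [-0.3, 0.7, -2.7]
gripper_width: 0.577
grasp_force: 64.3
```

Request:
servo_tool:
  deltas:
    - [[30, 0, 0, -0.001, 0], [30, 0, 0, 0, 0], [30, 0, 0, -0.001, 0], [30, 0, 0, 0, 0], [30, 0, 0, -0.001, 0], [30, 0, 0, 0, 0], [30, 0, 0, 0, 0], [30, 0, 0, 0, 0]]

```text
time: 10.3
tool_pos: [0.5626, -0.0339, 0.1393]
tool_rot: [0.0, -0.054, 0.999, 0.0]
contact_force: [0.3, 0.1, -2.9]
gripper_width: 0.572
grasp_force: 64.3
```

Request:
servo_tool:
  deltas:
    - [[30, 0, 0, -0.001, 0], [30, 0, 0, 0, 0], [30, 0, 0, -0.001, 0], [30, 0, 0, 0, 0], [30, 0, 0, 0, 0], [30, 0, 0, 0, 0], [30, 0, 0, 0, 0], [30, 0, 0, 0, 0]]

```text
time: 11.1
tool_pos: [0.5627, -0.034, 0.1374]
tool_rot: [0.0, -0.054, 0.999, -0.0]
contact_force: [-0.6, -0.8, -2.3]
gripper_width: 0.575
grasp_force: 64.4
```

Request:
servo_tool:
  deltas:
    - [[30, 0, 0, -0.001, 0], [30, 0, 0, 0, 0], [30, 0, 0, 0, 0], [30, 0, 0, -0.001, 0], [30, 0, 0, 0, 0], [30, 0, 0, 0, 0], [30, 0, 0, 0, 0], [30, 0, 0, 0, 0]]

```text
time: 11.9
tool_pos: [0.5637, -0.0339, 0.1375]
tool_rot: [0.001, -0.054, 0.999, -0.0]
contact_force: [-2.3, 0.6, 8.6]
gripper_width: 0.577
grasp_force: 65.4
```

Request:
servo_tool:
  deltas:
    - [[30, 0, 0, 0.001, 0], [65, 0, 0, 0, 0], [75, 0, 0, 0, 0], [100, 0, 0, 0, 0], [100, 0, 0, 0, 0], [100, 0, 0, 0, 0], [100, 0, 0, 0, 0], [100, 0, 0, 0.02, 0]]

```text
time: 12.7
tool_pos: [0.5604, -0.0335, 0.1532]
tool_rot: [-0.003, -0.054, 0.999, 0.001]
contact_force: [-0.3, 0.5, -0.3]
gripper_width: 0.997
grasp_force: 0.0
```

Request:
servo_tool:
  deltas:
    - [[100, 0, 0, 0.03, 0], [100, 0, 0, 0.03, 0], [100, -0.01, -0.001, 0.01, -8.5], [100, -0.018, -0.002, 0, -8.5], [100, -0.018, -0.002, 0, -8.5], [100, -0.018, -0.002, 0, -8.5], [100, -0.018, -0.002, 0, -8.5], [100, -0.018, -0.002, 0, -8.5]]

```text
time: 13.5
tool_pos: [0.4618, -0.045, 0.2263]
tool_rot: [0.0, 0.384, 0.923, -0.0]
contact_force: [-0.4, -0.2, 0.4]
gripper_width: 1.001
grasp_force: 0.0
```

Request:
servo_tool:
  deltas:
    - [[100, -0.01, -0.001, 0, -8.5], [100, -0.01, -0.001, 0, -8.5], [100, 0, 0, 0, -8.5], [100, 0, 0, 0, -8.5], [100, 0, 0, 0, -5.3], [100, 0, 0, 0, 0], [100, 0, 0, 0, 0], [100, 0, 0, 0, 0]]

```text
time: 14.3
tool_pos: [0.4426, -0.0469, 0.2263]
tool_rot: [-0.0, 0.67, 0.743, -0.0]
contact_force: [0.2, 0.1, -0.1]
gripper_width: 0.998
grasp_force: 0.0
```

Run:
```python
from h import *
s=manip.state();print(s["contact_force"],s["tool_pos"],s["tool_rot"],"bay",bay(s["tool_pos"]))
fs=[grab_frame("scene"),grab_frame("top")]
g=np.array([.5602,-.034,.10])
for f in fs:
    p,h=fitb([f],g,0,.01,zmin=.03,s0=-.08,s1=.035);print(h[0],bay(p[:2]))
P=pts(fs[1]).reshape(-1,3);k=(np.hypot(*(P[:,:2]-g[:2]).T)<.06)&(P[:,2]>.17)&(P[:,2]<.195);print(k.sum(),P[k].mean(0) if k.any() else 0)
cv2.imwrite("pics/c4.png",cv2.resize(np.hstack([fs[0]["pixels"][130:310,150:330],fs[1]["pixels"][20:200,190:370]])[:,:,::-1],None,fx=2.2,fy=2.2))
```

```text
[ 0.17926365  0.08729311 -0.14281021] [ 0.44256972 -0.04689844  0.22627536] [-3.27717330e-05  6.69660268e-01  7.42667573e-01 -1.91080131e-05] bay [-0.20034369 -0.00050729]
axis at g [ 0.5602 -0.034 ] yaw,tilt [0.  0.6] 38 nan
[0 0 0 0 0 0 0 0 0 0 0 0 0 0 0 0 0 0 0 0 0 0] [-0.08201065  0.00023131]
axis at g [ 0.5602 -0.034 ] yaw,tilt [0.  0.6] 0 nan
[0 0 0 0 0 0 0 0 0 0 0 0 0 0 0 0 0 0 0 0 0 0] [-0.08201065  0.00023131]
0 0
  ret = _var(a, axis=axis, dtype=dtype, out=out, ddof=ddof,
  arrmean = um.true_divide(arrmean, div, out=arrmean,
  ret = ret.dtype.type(ret / rcount)
```

View pics/c4.png

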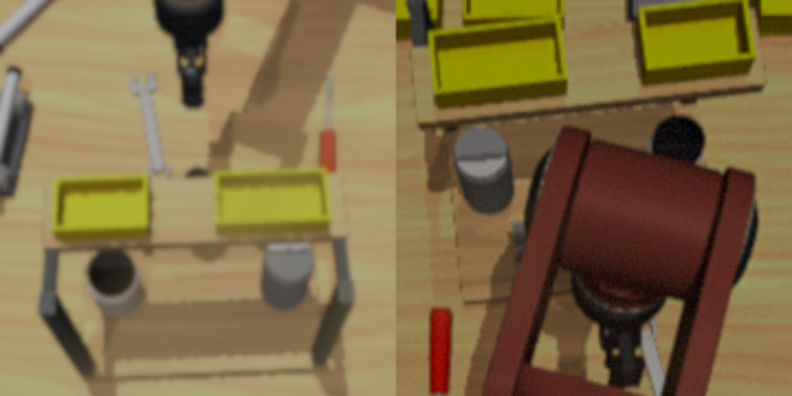

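Run:
```python
from h import *
import pickle
f=grab_frame("scene");P=pts(f)
d=pickle.load(open("d0.pkl","rb"));T=pts(d["top"])
for n,(u,v) in dict(w1=(303,170),w2=(319,228),s1=(210,163),s2=(209,235)).items(): print(n,bay(T[v,u]),T[v,u])
q=P[195:225,225:255].reshape(-1,3);k=(q[:,2]>.1)&(q[:,2]<.2);q=q[k];print(len(q));print(q.round(4)[:40:2]);print([bay(x).round(4) for x in (q.min(0),q.max(0),q.mean(0))])
```

```text
w1 [-0.18176716 -0.05847858] [ 0.46700685 -0.10265311  0.00792526]
w2 [-0.33184633 -0.08172622] [ 0.32011237 -0.14120462 -0.00395525]
s1 [-0.14130726  0.17417225] [0.48333766 0.1329243  0.02493079]
s2 [-0.32033558  0.19418661] [0.30320036 0.13442986 0.01490047]
39
[[ 0.547  -0.042   0.1851]
 [ 0.5467 -0.0369  0.1852]
 [ 0.5464 -0.0317  0.1853]
 [ 0.5468 -0.0265  0.1869]
 [ 0.5504 -0.0417  0.1864]
 [ 0.5492 -0.0367  0.1845]
 [ 0.5486 -0.0316  0.184 ]
 [ 0.5492 -0.0264  0.1859]
 [ 0.5525 -0.0441  0.1843]
 [ 0.5533 -0.0388  0.1867]
 [ 0.5522 -0.0338  0.1853]
 [ 0.5514 -0.0288  0.1843]
 [ 0.5508 -0.0237  0.1838]
 [ 0.5566 -0.0462  0.1867]
 [ 0.5575 -0.0409  0.1893]
 [ 0.5559 -0.036   0.1867]
 [ 0.5529 -0.0313  0.1812]
 [ 0.554  -0.026   0.1842]
 [ 0.5545 -0.0208  0.1859]
 [ 0.5594 -0.0434  0.187 ]]
[array([-0.0973, -0.0105]), array([-0.0814,  0.0134]), array([-0.0906,  0.001 ])]
```

Request:
servo_tool:
  deltas:
    - [[100, 0, 0, -0.04, 0], [100, 0, 0, -0.04, 0], [100, 0, 0, -0.04, 0], [100, 0, 0, -0.04, 0], [100, 0, 0, -0.025, 0], [100, 0, 0, -0.01, 0], [100, 0, 0, -0.003, 0], [100, 0, 0, 0, 0]]

```text
time: 15.25
tool_pos: [0.4434, -0.0471, 0.0292]
tool_rot: [0.001, 0.67, 0.742, 0.0]
contact_force: [-0.8, 0.2, -0.3]
gripper_width: 0.999
grasp_force: 0.0
```

Request:
servo_tool:
  deltas:
    - [[100, 0.008, 0.0008, 0, 0], [100, 0.005, 0.0005, 0, 0], [100, 0.003, 0.0003, 0, 0], [100, 0.002, 0.0002, 0, 0], [100, 0.002, 0.0002, 0, 0], [100, 0.002, 0.0002, 0, 0], [100, 0.001, 0.0002, 0, 0], [100, 0, 0, 0, 0]]

```text
time: 16.05
tool_pos: [0.4656, -0.0445, 0.0282]
tool_rot: [-0.0, 0.67, 0.742, -0.0]
contact_force: [-1.3, -0.0, 1.1]
gripper_width: 1.005
grasp_force: 0.8
```

```bash
cat >> h.py <<'E'
def cap():
    f=grab_frame("scene");q=pts(f)[190:230,220:260].reshape(-1,3);q=q[(q[:,2]>.165)&(q[:,2]<.2)]
    s=manip.state();print(s["contact_force"].round(2),s["tool_pos"].round(4),"bay",bay(s["tool_pos"]).round(4))
    if len(q):
        b=np.array([bay(x) for x in q]);print(len(q),"x",np.sort(b[:,0])[:4].round(4),b[:,0].max().round(4),"y",b[:,1].min().round(4),b[:,1].max().round(4),"z",q[:,2].mean().round(4))
E
python3 -c "
from h import *
cap()"
```

```text
[-0.76 -0.65  0.8 ] [ 0.4655 -0.0445  0.0282] bay [-0.1773 -0.0005]
78 x [-0.1525 -0.1517 -0.1511 -0.1507] -0.0845 y -0.025 0.0261 z 0.1761
```

```bash
sed -i 's/q=q\[(q\[:,2\]>.165)&(q\[:,2\]<.2)\]/q=q[(q[:,2]>.165)\&(q[:,2]<.2)\&(q[:,0]>.535)]/' h.py; python3 -c "
from h import *
cap()"
```

```text
[-1.59 -0.17  0.32] [ 0.4655 -0.0445  0.0282] bay [-0.1773 -0.0005]
16 x [-0.0913 -0.0909 -0.0905 -0.0902] -0.0851 y -0.0092 0.0114 z 0.1843
```

Cap front moved from -97 to -91 mm at constant height, so the bottle is sliding upright. I'll keep pushing slowly.

Request:
servo_tool:
  deltas:
    - [[100, 0.002, 0.0002, 0, 0], [100, 0.002, 0.0002, 0, 0], [100, 0.002, 0.0002, 0, 0], [100, 0.002, 0.0002, 0, 0], [100, 0.002, 0.0002, 0, 0], [100, 0.002, 0.0002, 0, 0], [100, 0.002, 0.0002, 0, 0], [100, 0.002, 0.0002, 0, 0]]

```text
time: 16.95
tool_pos: [0.4817, -0.0429, 0.0283]
tool_rot: [-0.0, 0.67, 0.742, -0.0]
contact_force: [-2.2, -0.6, 0.5]
gripper_width: 1.003
grasp_force: 1.0
```

Request:
servo_tool:
  deltas:
    - [[100, 0.002, 0.0002, 0, 0], [100, 0.002, 0.0002, 0, 0], [100, 0.002, 0.0002, 0, 0], [100, 0.002, 0.0002, 0, 0], [100, 0.002, 0.0002, 0, 0], [100, 0.002, 0.0002, 0, 0], [100, 0.002, 0.0002, 0, 0], [100, 0.002, 0.0002, 0, 0]]

```text
time: 17.75
tool_pos: [0.4977, -0.0413, 0.0283]
tool_rot: [-0.0, 0.67, 0.742, -0.0]
contact_force: [-2.0, 0.2, 0.8]
gripper_width: 1.004
grasp_force: 1.0
```

Request:
servo_tool:
  deltas:
    - [[100, 0.002, 0.0002, 0, 0], [100, 0.002, 0.0002, 0, 0], [100, 0.002, 0.0002, 0, 0], [100, 0.002, 0.0002, 0, 0], [100, 0.002, 0.0002, 0, 0], [100, 0.002, 0.0002, 0, 0], [100, 0.002, 0.0002, 0, 0], [100, 0.002, 0.0002, 0, 0]]

```text
time: 18.55
tool_pos: [0.5137, -0.0397, 0.0283]
tool_rot: [-0.0, 0.67, 0.742, -0.0]
contact_force: [-2.0, -1.4, 1.1]
gripper_width: 1.0
grasp_force: 1.0
```

Request:
servo_tool:
  deltas:
    - [[100, 0.002, 0.0002, 0, 0], [100, 0.002, 0.0002, 0, 0], [100, 0.002, 0.0002, 0, 0], [100, 0.002, 0.0002, 0, 0], [100, 0.002, 0.0002, 0, 0], [100, 0.002, 0.0002, 0, 0], [100, 0.002, 0.0002, 0, 0], [100, 0.002, 0.0002, 0, 0]]

```text
time: 19.35
tool_pos: [0.5297, -0.0381, 0.0283]
tool_rot: [-0.0, 0.67, 0.742, -0.0]
contact_force: [-1.3, 0.1, 2.0]
gripper_width: 0.999
grasp_force: 1.0
```

Request:
servo_tool:
  deltas:
    - [[100, -0.005, -0.0005, 0, 0], [100, -0.02, -0.002, 0, 0], [100, -0.02, -0.002, 0, 0], [100, 0, 0, 0.04, 0], [100, 0, 0, 0.04, 0], [100, 0, 0, 0.04, 0], [100, 0, 0, 0.01, 0], [100, 0, 0, 0, 0]]

```text
time: 20.15
tool_pos: [0.486, -0.043, 0.1608]
tool_rot: [0.002, 0.67, 0.742, 0.001]
contact_force: [0.5, 0.3, -1.2]
gripper_width: 1.0
grasp_force: 0.0
```

Run:
```python
from h import *
s=manip.state();print(s["tool_pos"],bay(s["tool_pos"]),s["grasp_force"])
f=grab_frame("top");P=pts(f);m=(P[...,2]>.03)&(P[...,2]<.19)
b=(P[...,:2]-B0)@np.array([[np.cos(YW),-np.sin(YW)],[np.sin(YW),np.cos(YW)]])
k=m&(np.abs(b[...,1])<.06)&(b[...,0]>-.05)&(b[...,0]<.06);v,u=np.nonzero(k)
print(k.sum(),(u.min(),u.max(),v.min(),v.max()) if k.any() else "")
print(np.c_[b[k],P[k][:,2]].round(3)[::max(1,k.sum()//25)])
cv2.imwrite("pics/c5.png",cv2.resize(f["pixels"][20:180,190:370,::-1],None,fx=3,fy=3))
```

```text
[ 0.48602271 -0.04296341  0.16081056] [-0.15671638 -0.00105975] 0.0
0 
[]
```

View pics/c5.png

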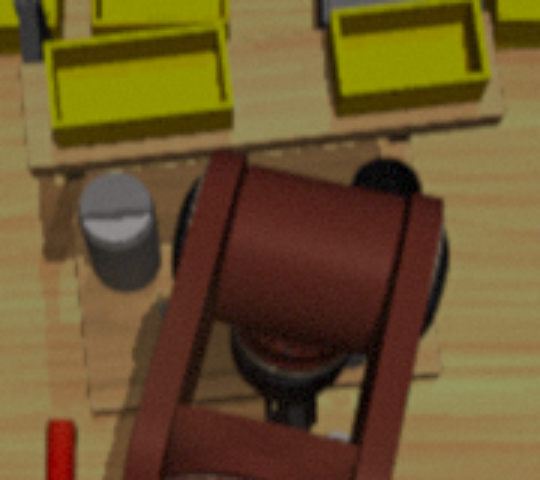

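Image shows the wrist covering the bay, with the can at (120,230) and the jar lid at (385,185) in place. As a second, certain fingertip contact, I'll touch the cap lightly with the fingertip, using the grip reading as the feeler.

Request:
servo_tool:
  deltas:
    - [[100, 0.015, 0.0016, 0, 0], [100, 0.015, 0.0015, 0, 0], [100, 0.015, 0.0016, 0, 0], [100, 0.01, 0.001, 0, 0], [100, 0.004, 0.0004, 0, 0], [100, 0.002, 0.0002, 0, 0], [100, 0.001, 0.0001, 0, 0], [100, 0, 0, 0, 0]]

```text
time: 21.0
tool_pos: [0.5463, -0.0362, 0.1581]
tool_rot: [-0.0, 0.67, 0.742, -0.0]
contact_force: [0.4, -0.3, -0.3]
gripper_width: 1.001
grasp_force: 0.0
```

Request:
servo_tool:
  deltas:
    - [[100, 0.001, 0.0001, 0, 0], [100, 0.001, 0.0001, 0, 0], [100, 0.001, 0.0001, 0, 0], [100, 0.001, 0.0001, 0, 0], [100, 0.001, 0.0001, 0, 0], [100, 0.001, 0.0001, 0, 0], [100, 0.001, 0.0001, 0, 0], [100, 0, 0, 0, 0]]

```text
time: 21.8
tool_pos: [0.5537, -0.0355, 0.1583]
tool_rot: [-0.0, 0.67, 0.742, 0.0]
contact_force: [-0.1, 0.1, -0.8]
gripper_width: 0.998
grasp_force: 0.0
```

Request:
servo_tool:
  deltas:
    - [[100, 0.001, 0.0001, 0, 0], [100, 0.001, 0.0001, 0, 0], [100, 0.001, 0.0001, 0, 0], [100, 0.001, 0.0001, 0, 0], [100, 0.001, 0.0001, 0, 0], [100, 0.001, 0.0001, 0, 0], [100, 0, 0, 0, 0], [100, 0, 0, 0, 0]]

```text
time: 22.6
tool_pos: [0.5595, -0.0349, 0.1583]
tool_rot: [-0.0, 0.67, 0.742, -0.0]
contact_force: [-1.2, -0.4, -0.4]
gripper_width: 0.998
grasp_force: 0.2
```

Request:
servo_tool:
  deltas:
    - [[100, 0.001, 0.0001, 0, 0], [100, 0.001, 0.0001, 0, 0], [100, 0.001, 0.0001, 0, 0], [100, -0.001, -0.0001, 0, 0], [100, -0.002, -0.0002, 0, 0], [100, -0.002, -0.0002, 0, 0], [100, -0.005, -0.0005, 0, 0], [100, -0.01, -0.001, 0, 0]]

```text
time: 23.4
tool_pos: [0.5423, -0.0366, 0.1584]
tool_rot: [0.0, 0.67, 0.742, 0.0]
contact_force: [0.1, 0.4, 0.3]
gripper_width: 1.002
grasp_force: 0.0
```

Request:
servo_tool:
  deltas:
    - [[100, -0.04, -0.004, 0, 0], [100, -0.04, -0.004, 0, 0], [100, -0.02, -0.03, 0.04, 0], [100, -0.01, -0.045, 0.03, 0], [100, 0, -0.045, 0, 0], [100, 0, -0.045, 0, 0], [100, 0, -0.045, 0, 0], [100, 0, -0.045, 0, 0]]

```text
time: 24.2
tool_pos: [0.434, -0.295, 0.223]
tool_rot: [0.0, 0.67, 0.742, 0.0]
contact_force: [0.4, 0.4, -0.4]
gripper_width: 1.005
grasp_force: 0.0
```

Run:
```python
from h import *
s=manip.state();print(s["tool_pos"],bay(s["tool_pos"]),s["grasp_force"],s["joint_pos"])
f=grab_frame("top");P=pts(f);m=(P[...,2]>.03)&(P[...,2]<.20)
b=(P[...,:2]-B0)@np.array([[np.cos(YW),-np.sin(YW)],[np.sin(YW),np.cos(YW)]])
k=m&(np.abs(b[...,1])<.06)&(b[...,0]>-.06)&(b[...,0]<.06)
q=np.c_[b[k],P[k][:,2]]
for lo in np.arange(.03,.19,.02):
    w=q[(q[:,2]>lo)&(q[:,2]<lo+.02)]
    if len(w):print(round(lo,2),len(w),w.min(0).round(4),w.max(0).round(4))
def cc(zl,zh,b4,n):
    k=(P[...,2]>zl)&(P[...,2]<zh)&(np.hypot(b[...,0]-b4[0],b[...,1]-b4[1])<.045)
    print(n,k.sum(),cv2.minEnclosingCircle(P[k][:,:2].astype(np.float32)) if k.any() else "")
cc(.125,.16,bay([.630,.078]),"can");cc(.10,.13,bay([.6526,-.131]),"jar")
cv2.imwrite("pics/c6.png",cv2.resize(f["pixels"][20:240,190:420,::-1],None,fx=2.5,fy=2.5))
```

```text
[ 0.43398405 -0.29499352  0.22301087] [-0.23438619 -0.24640562] 0.0 [-7.38920879e-01 -1.75468179e-01  1.86848310e+00  9.95490387e-05
  1.44772073e+00 -8.40412329e-01]
0.03 54 [-0.0409 -0.0243  0.0303] [-0.0213  0.0241  0.0497]
0.05 49 [-0.0409 -0.0224  0.0507] [-0.021   0.0242  0.0699]
0.07 57 [-0.0412 -0.0246  0.0702] [-0.0213  0.0244  0.0896]
0.09 61 [-0.0405 -0.0251  0.0902] [-0.0205  0.0244  0.1091]
0.11 63 [-0.0405 -0.024   0.111 ] [-0.02    0.0245  0.1286]
0.13 220 [-0.0405 -0.0247  0.1301] [0.0062 0.0246 0.1497]
0.15 70 [-0.033  -0.0168  0.1501] [-0.0099  0.0167  0.1693]
0.17 149 [-0.0294 -0.0134  0.17  ] [-0.0027  0.0133  0.1867]
can 517 ((0.6306843161582947, 0.07778645306825638), 0.029716841876506805)
jar 477 ((0.6524707674980164, -0.1311064064502716), 0.028549157083034515)
```

View pics/c6.png

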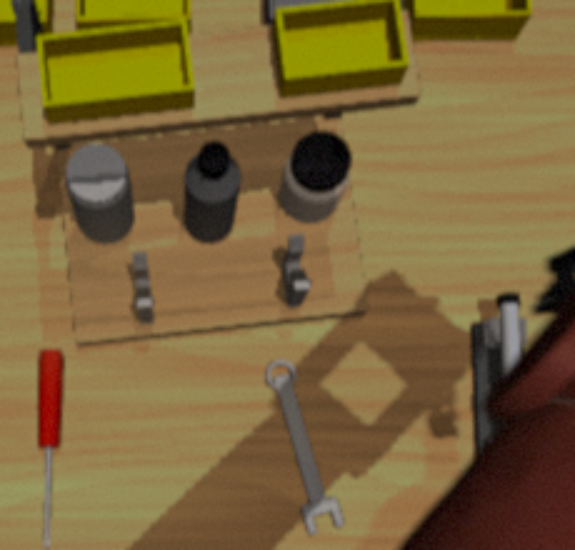

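The bottle stands upright in the bay at about x = -14 mm, y = 0 (pixel (212,190) in the crop). The can, jar, clips (142,290) and (295,275), screwdriver and wrench are undisturbed. Next I'll check wrist and knuckle clearance for inserting the bar.

Run:
```python
from h import *
s=manip.state();o=s["tool_pos"];j=s["joint_pos"][0]
c,sn=np.cos(j),np.sin(j)
fs={n:pts(grab_frame(n)) for n in("scene","top")}
Q=np.vstack([p.reshape(-1,3) for p in fs.values()])-o
q=np.c_[Q[:,0]*c+Q[:,1]*sn,-Q[:,0]*sn+Q[:,1]*c,Q[:,2]]
q=q[(np.abs(q[:,:2]).max(1)<.16)&(q[:,2]>-.03)&(q[:,2]<.4)]
for lo in np.arange(.16,.38,.01):
    k=q[(q[:,2]>lo)&(q[:,2]<=lo+.01)]
    if len(k)>3:print(round(lo,2),len(k),"radial max",np.sort(k[:,0])[-3].round(3),"lat",np.percentile(k[:,1],[1,99]).round(3))
# board/bins front in bay frame
R=np.array([[np.cos(YW),-np.sin(YW)],[np.sin(YW),np.cos(YW)]])
for n,P in fs.items():
    b=(P[...,:2]-B0)@R;z=P[...,2]
    for zl,zh in((.27,.304),(.306,.316),(.32,.34)):
        k=(z>zl)&(z<zh)&(np.abs(b[...,1])<.14)&(np.abs(b[...,0])<.12)
        print(n,zl,k.sum(),np.sort(b[k][:,0])[[3,10,30]].round(4) if k.sum()>40 else "", z[k].max() if k.any() else "")
# gaps in y between bins
P=fs["scene"];b=(P[...,:2]-B0)@R;k=(P[...,2]>.312)&(np.abs(b[...,1])<.16)&(np.abs(b[...,0])<.06)
print("bins y hist",np.histogram(b[k][:,1],bins=np.arange(-.15,.16,.02)))
# bar fit
T=fs["top"]
```

```text
0.16 131 radial max 0.034 lat [-0.031  0.037]
0.17 90 radial max 0.032 lat [-0.026  0.036]
0.18 192 radial max 0.034 lat [-0.026  0.037]
0.19 283 radial max 0.034 lat [-0.029  0.037]
0.2 144 radial max 0.032 lat [-0.02   0.036]
0.21 52 radial max 0.031 lat [-0.025  0.023]
0.22 439 radial max 0.035 lat [-0.035  0.057]
0.23 243 radial max 0.032 lat [-0.042  0.06 ]
0.24 472 radial max 0.032 lat [-0.042  0.066]
0.25 704 radial max 0.038 lat [-0.042  0.068]
0.26 985 radial max 0.04 lat [-0.042  0.068]
0.27 1326 radial max 0.04 lat [-0.043  0.068]
0.28 1780 radial max 0.038 lat [-0.05   0.067]
0.29 2422 radial max 0.033 lat [-0.052  0.063]
0.3 3649 radial max 0.024 lat [-0.052  0.058]
0.31 4620 radial max 0.005 lat [-0.054  0.058]
0.32 1611 radial max -0.097 lat [-0.047  0.046]
0.33 476 radial max -0.141 lat [-0.019  0.023]
scene 0.27 3246 [-0.0324 -0.0313 -0.0298] 0.3039906468023245
scene 0.306 389 [-0.0212 -0.0207 -0.0203] 0.31597085014248283
scene 0.32 636 [-0.0239 -0.0234 -0.0227] 0.3277218301857754
top 0.27 4754 [-0.0336 -0.0334 -0.0331] 0.30398176442417396
top 0.306 639 [-0.0242 -0.0237 -0.0233] 0.31599848230164795
top 0.32 818 [-0.0237 -0.0233 -0.0229] 0.32579704022209877
bins y hist (array([ 69,  78,  73,  82,  76,  58,   0,   0,  72,  78,  77,  73,  78,
       119,   5]), array([-0.15, -0.13, -0.11, -0.09, -0.07, -0.05, -0.03, -0.01,  0.01,
        0.03,  0.05,  0.07,  0.09,  0.11,  0.13,  0.15]))
```

Clearance holds (wrist radial extent is about 40 mm). The knuckles would reach the bottle at the clips, though, so after picking up the bar I'll use its end to nudge the bottle about 25 mm deeper first. Now to take the bar.

Request:
servo_tool:
  deltas:
    - [[100, 0.004, -0.0055, 0, 8.4], [100, 0, -0.005, 0, 8.4], [100, 0, -0.005, 0, 8.4], [100, 0, -0.005, 0, 8.4], [100, 0, -0.005, 0, 8.4], [100, 0, 0, 0, 8.4], [100, 0, 0, 0, 8.4], [100, 0, 0, 0, 8.4]]

```text
time: 25.15
tool_pos: [0.4387, -0.3174, 0.2227]
tool_rot: [-0.0, 0.144, 0.99, 0.0]
contact_force: [0.3, -0.7, -0.3]
gripper_width: 0.998
grasp_force: 0.0
```

Request:
servo_tool:
  deltas:
    - [[100, 0, 0, 0, 8.4], [100, 0, 0, 0, 8.2], [80, 0, 0, -0.03, 0], [80, 0, 0, -0.03, 0], [80, 0, 0, -0.03, 0], [80, 0, 0, -0.02, 0], [80, 0, 0, 0, 0], [80, 0, 0, 0, 0]]

```text
time: 25.95
tool_pos: [0.4389, -0.318, 0.1131]
tool_rot: [-0.0, 0.003, 1.0, 0.0]
contact_force: [0.6, -0.7, 1.1]
gripper_width: 0.803
grasp_force: 0.0
```

Request:
servo_tool:
  deltas:
    - [[80, -0.001, -0.0025, -0.02, 0], [80, 0, 0, -0.02, 0], [80, 0, 0, -0.02, 0], [80, 0, 0, -0.013, 0], [80, 0, 0, 0, 0], [80, 0, 0, 0, 0], [50, 0, 0, 0, 0], [0, 0, 0, 0, 0]]

```text
time: 26.75
tool_pos: [0.4387, -0.322, 0.0411]
tool_rot: [0.001, 0.003, 1.0, -0.001]
contact_force: [0.5, 0.9, 0.1]
gripper_width: 0.471
grasp_force: 0.0
```

Request:
servo_tool:
  deltas:
    - [[0, 0, 0, 0, 0], [0, 0, 0, 0, 0], [0, 0, 0, 0, 0], [0, 0, 0, 0, 0], [0, 0, 0, 0.005, 0], [0, 0, 0, 0.02, 0], [0, 0, 0, 0.03, 0], [0, 0, 0, 0.03, 0]]

```text
time: 27.55
tool_pos: [0.4373, -0.321, 0.1249]
tool_rot: [-0.001, 0.003, 1.0, 0.0]
contact_force: [-0.1, -0.4, -1.5]
gripper_width: 0.193
grasp_force: 58.6
```

Request:
servo_tool:
  deltas:
    - [[0, 0.0068, 0.0463, 0, 1], [0, 0.0068, 0.0463, 0, 1], [0, 0.0068, 0.0463, 0, 1], [0, 0.0068, 0.0463, 0, 1], [0, 0.0068, 0.0463, 0, 1], [0, 0.0065, 0.0463, 0, 1.2], [0, 0, 0, 0, 0], [0, 0, 0, 0, 0]]

```text
time: 28.35
tool_pos: [0.4783, -0.0428, 0.1246]
tool_rot: [-0.0, -0.052, 0.999, -0.0]
contact_force: [0.2, 0.2, -0.6]
gripper_width: 0.187
grasp_force: 59.0
```

Run:
```python
from h import *
s=manip.state();print(s["tool_pos"],s["tool_rot"],bay(s["tool_pos"]),s["gripper_width"])
R=np.array([[np.cos(YW),-np.sin(YW)],[np.sin(YW),np.cos(YW)]])
for n in("scene","top"):
    P=pts(grab_frame(n));b=(P[...,:2]-B0)@R;z=P[...,2];t=bay(s["tool_pos"])
    for nm,k in dict(front=(np.abs(b[...,1])<.02)&(b[...,0]>t[0]+.025)&(b[...,0]<t[0]+.125)&(z>.11)&(z<.15),back=(np.abs(b[...,1])<.02)&(b[...,0]<t[0]-.025)&(b[...,0]>t[0]-.125)&(z>.11)&(z<.15)).items():
        q=np.c_[b[k],z[k]]
        if len(q)>5:print(n,nm,len(q),"min",q.min(0).round(4),"max",q.max(0).round(4),"fit y",np.polyfit(q[:,0],q[:,1],1).round(4),"z",np.polyfit(q[:,0],q[:,2],1).round(4))
```

```text
[ 0.47829205 -0.04284153  0.12463189] [-1.08356171e-04 -5.22114697e-02  9.98635987e-01 -3.41379649e-04] [-1.64393565e-01 -1.43860278e-04] 0.18740825197016647
scene front 72 min [-0.1387 -0.0079  0.1325] max [-0.1086  0.009   0.143 ] fit y [-0.0031  0.0001] z [0.0133 0.1389]
top back 18 min [-0.1959 -0.0103  0.1285] max [-0.1895  0.0053  0.1402] fit y [1.2183 0.2323] z [-0.1395  0.1092]
```

Request:
servo_tool:
  deltas:
    - [[0, 0, 0, -0.03, 0], [0, 0, 0, -0.03, 0], [0, 0, 0, -0.0155, 0], [0, 0, 0, -0.006, 0], [0, 0.006, 0.0006, 0, 0], [0, 0.006, 0.0006, 0, 0], [0, 0.004, 0.0004, 0, 0], [0, 0.002, 0.0002, 0, 0]]

```text
time: 29.25
tool_pos: [0.4981, -0.0421, 0.0446]
tool_rot: [0.001, -0.051, 0.999, -0.0]
contact_force: [-0.4, -0.0, -1.6]
gripper_width: 0.193
grasp_force: 59.0
```

Request:
servo_tool:
  deltas:
    - [[0, 0.002, 0.0002, 0, 0], [0, 0.002, 0.0002, 0, 0], [0, 0.002, 0.0002, 0, 0], [0, 0.002, 0.0002, 0, 0], [0, 0.002, 0.0002, 0, 0], [0, 0.002, 0.0002, 0, 0], [0, 0.002, 0.0002, 0, 0], [0, 0.002, 0.0002, 0, 0]]

```text
time: 30.05
tool_pos: [0.5123, -0.0401, 0.0431]
tool_rot: [-0.0, -0.051, 0.999, 0.0]
contact_force: [-1.4, -0.1, -1.4]
gripper_width: 0.185
grasp_force: 59.0
```

Request:
servo_tool:
  deltas:
    - [[0, 0.002, 0.0002, 0, 0], [0, 0.002, 0.0002, 0, 0], [0, 0.002, 0.0002, 0, 0], [0, 0.002, 0.0002, 0, 0], [0, 0.002, 0.0002, 0, 0], [0, 0.002, 0.0002, 0, 0], [0, 0.002, 0.0002, 0, 0], [0, 0.001, 0.0001, 0, 0]]

```text
time: 30.85
tool_pos: [0.5276, -0.0387, 0.0432]
tool_rot: [0.0, -0.051, 0.999, -0.0]
contact_force: [-1.4, -0.7, -2.5]
gripper_width: 0.19
grasp_force: 58.9
```

Request:
servo_tool:
  deltas:
    - [[0, -0.005, -0.0005, 0, 0], [0, -0.03, -0.003, 0, 0], [0, -0.03, -0.003, 0, 0], [0, -0.02, -0.002, 0.03, 0], [0, 0, 0, 0.04, -8.5], [0, 0, 0, 0.04, -8.5], [0, 0, 0, 0, -8.5], [0, 0, 0, 0, -8.5]]

```text
time: 31.65
tool_pos: [0.4437, -0.0476, 0.1558]
tool_rot: [0.003, 0.246, 0.969, 0.0]
contact_force: [-0.8, -0.2, -2.5]
gripper_width: 0.191
grasp_force: 59.0
```

Request:
servo_tool:
  deltas:
    - [[0, 0, 0, 0, -8.5], [0, 0, 0, 0, -8.5], [0, 0, 0, 0, -8.5], [0, 0, 0, 0, -8.5], [0, 0, 0, 0, -8.5], [0, 0, 0, 0, -8.5], [0, 0, 0, 0, -5], [0, 0, 0, 0, 0]]

```text
time: 32.45
tool_pos: [0.4424, -0.0472, 0.1534]
tool_rot: [0.0, 0.67, 0.742, 0.0]
contact_force: [-0.4, 0.3, -2.1]
gripper_width: 0.187
grasp_force: 59.0
```

```bash
cat >> h.py <<'E'
RB=np.array([[np.cos(YW),-np.sin(YW)],[np.sin(YW),np.cos(YW)]])
def barfit(zl,zh,cx,cy=0):
    for n in("scene","top"):
        f=grab_frame(n);P=pts(f);b=(P[...,:2]-B0)@RB;z=P[...,2]
        k=(np.abs(b[...,0]-cx)<.016)&(np.abs(b[...,1]-cy)<.115)&(np.abs(b[...,1]-cy)>.03)&(z>zl)&(z<zh);q=np.c_[b[k],z[k]]
        if len(q)>10:print(n,len(q),"y",q[:,1].min().round(4),q[:,1].max().round(4),"x(y)",np.polyfit(q[:,1],q[:,0],1).round(4),"z(y)",np.polyfit(q[:,1],q[:,2],1).round(4),"zmax",np.percentile(q[:,2],95).round(4))
E
python3 - <<'E'
from h import *
s=manip.state();t=bay(s["tool_pos"]);print(s["tool_pos"],s["tool_rot"],t)
barfit(s["tool_pos"][2]-.01,s["tool_pos"][2]+.02,t[0],t[1])
for n in ("scene","top"):
    P=pts(grab_frame(n));b=(P[...,:2]-B0)@RB;z=P[...,2]
    for sg in(1,-1):
        k=(np.abs(b[...,1]-sg*.075)<.012)&(np.abs(b[...,0]+.09)<.04)&(z>.04)&(z<.11);q=np.c_[b[k],z[k]];
        if len(q):
            print(n,sg,len(q),"min",q.min(0).round(4),"max",q.max(0).round(4))
E
```

```text
[ 0.44241376 -0.04718487  0.15336555] [3.99281670e-04 6.70098863e-01 7.42271704e-01 2.69053914e-04] [-0.20052826 -0.00077617]
scene 349 y -0.102 0.0968 x(y) [ 0.0037 -0.1995] z(y) [0.0027 0.1653] zmax 0.1702
top 172 y -0.1035 0.0967 x(y) [ 0.0438 -0.2053] z(y) [0.0094 0.1639] zmax 0.168
top 1 155 min [-0.1175  0.0671  0.0427] max [-0.0647  0.0822  0.0991]
```

Request:
servo_tool:
  deltas:
    - [[0, 0.0273, 0.0035, 0, 0], [0, 0.0273, 0.0035, 0, 0], [0, 0.0273, 0.0036, 0, 0], [0, 0.0272, 0.0035, 0, 0], [0, 0, 0, -0.02, 0], [0, 0, 0, -0.02, 0], [0, 0, 0, -0.013, 0], [0, 0, 0, 0, 0]]

```text
time: 33.45
tool_pos: [0.5497, -0.0327, 0.0976]
tool_rot: [-0.002, 0.67, 0.742, -0.001]
contact_force: [-0.8, -0.7, -2.0]
gripper_width: 0.189
grasp_force: 59.2
```

Run:
```python
from h import *
s=manip.state();t=bay(s["tool_pos"]);print(s["tool_pos"],s["tool_rot"],t,s["contact_force"])
barfit(s["tool_pos"][2]-.005,s["tool_pos"][2]+.02,t[0],t[1])
f=grab_frame("top");g=grab_frame("scene")
cv2.imwrite("pics/c7.png",cv2.resize(np.hstack([g["pixels"][130:310,150:330],f["pixels"][20:200,190:370]])[:,:,::-1],None,fx=2.2,fy=2.2))
```

```text
[ 0.54968818 -0.03272779  0.09755138] [-0.00216506  0.67000994  0.74234786 -0.00128665] [-0.09233601  0.00257732] [-0.75613415 -0.71236398 -1.96980441]
top 74 y -0.1002 -0.0483 x(y) [ 0.1039 -0.0861] z(y) [-0.0742  0.1033] zmax 0.1149
```

View pics/c7.png

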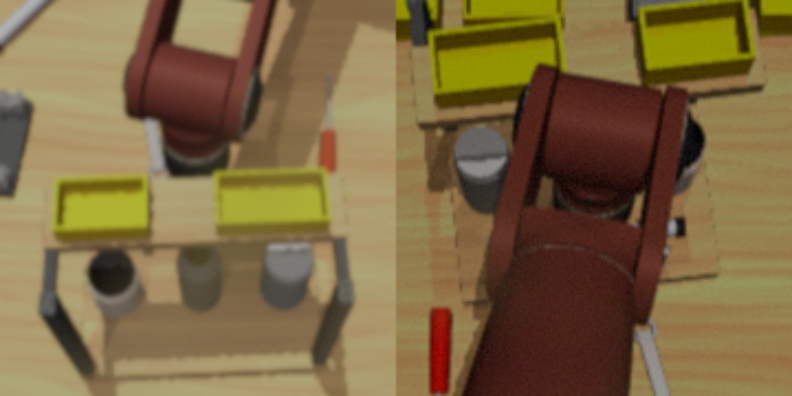

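The bottle stands between the can and jar at (200,278), and the bar's black end is over the right clip at (677,228). Pushing down.

Request:
servo_tool:
  deltas:
    - [[0, 0.001, 0, -0.003, 0], [0, 0, 0, -0.003, 0], [0, 0, 0, -0.003, 0], [0, 0, 0, -0.003, 0], [0, 0, 0, -0.003, 0], [0, 0, 0, -0.003, 0], [0, 0, 0, -0.003, 0], [0, 0, 0, -0.003, 0]]

```text
time: 34.45
tool_pos: [0.5539, -0.0332, 0.0773]
tool_rot: [0.001, 0.67, 0.742, 0.001]
contact_force: [3.0, 0.7, 4.1]
gripper_width: 0.189
grasp_force: 59.8
```

Request:
servo_tool:
  deltas:
    - [[0, 0, 0, -0.003, 0], [0, 0, 0, -0.003, 0], [0, 0, 0, -0.003, 0], [0, 0, 0, -0.003, 0], [0, 0, 0, -0.003, 0], [0, 0, 0, -0.002, 0], [0, 0, 0, -0.001, 0], [0, 0, 0, 0, 0]]

```text
time: 35.25
tool_pos: [0.5527, -0.0331, 0.0568]
tool_rot: [0.001, 0.67, 0.742, 0.0]
contact_force: [7.2, -0.7, -5.3]
gripper_width: 0.191
grasp_force: 59.4
```

Request:
servo_tool:
  deltas:
    - [[0, 0, 0, -0.001, 0], [0, 0, 0, -0.001, 0], [0, 0, 0, -0.001, 0], [0, 0, 0, -0.001, 0], [0, 0, 0, -0.001, 0], [0, 0, 0, -0.001, 0], [0, 0, 0, 0, 0], [0, 0, 0, 0, 0]]

```text
time: 36.05
tool_pos: [0.5525, -0.033, 0.0523]
tool_rot: [-0.0, 0.67, 0.742, -0.0]
contact_force: [-0.3, 0.6, -1.1]
gripper_width: 0.185
grasp_force: 59.7
```

Request:
servo_tool:
  deltas:
    - [[0, 0, 0, -0.001, 0], [0, 0, 0, 0, 0], [0, 0, 0, -0.001, 0], [0, 0, 0, 0, 0], [0, 0, 0, -0.001, 0], [0, 0, 0, 0, 0], [0, 0, 0, 0, 0], [0, 0, 0, 0, 0]]

```text
time: 36.85
tool_pos: [0.5527, -0.0331, 0.0518]
tool_rot: [-0.0, 0.67, 0.742, -0.0]
contact_force: [-10.3, 0.6, 15.6]
gripper_width: 0.185
grasp_force: 61.6
```

Request:
servo_tool:
  deltas:
    - [[0, 0, 0, 0.001, 0], [25, 0, 0, 0, 0], [35, 0, 0, 0, 0], [45, 0, 0, 0, 0], [45, 0, 0, 0, 0], [45, 0, 0, 0, 0], [45, 0, 0, 0.01, 0], [45, 0, 0, 0.02, 0]]

```text
time: 37.65
tool_pos: [0.5512, -0.0328, 0.0792]
tool_rot: [-0.002, 0.67, 0.742, -0.001]
contact_force: [0.2, 0.3, -0.0]
gripper_width: 0.451
grasp_force: 0.0
```

Request:
servo_tool:
  deltas:
    - [[45, 0, 0, 0.02, 0], [45, 0, 0, 0.02, 0], [45, -0.02, -0.002, 0, 0], [45, -0.04, -0.004, 0, 0], [45, -0.04, -0.004, 0.02, 0], [45, -0.02, 0.03, 0.04, 0], [45, 0, 0.045, 0.04, 0], [45, 0, 0.045, 0, 0]]

```text
time: 38.45
tool_pos: [0.4365, 0.0674, 0.2177]
tool_rot: [0.005, 0.671, 0.741, 0.004]
contact_force: [1.7, -0.1, -0.9]
gripper_width: 0.449
grasp_force: 0.0
```

Request:
servo_tool:
  deltas:
    - [[45, 0, 0.045, 0, 0], [45, 0, 0.045, 0, 0], [45, 0, 0.045, 0, 0], [45, 0, 0.045, 0, 0], [45, 0, 0.045, 0, 0], [45, 0, 0, 0, 0], [45, 0, 0, 0, 0], [45, 0, 0, 0, 0]]

```text
time: 39.25
tool_pos: [0.434, 0.2915, 0.2109]
tool_rot: [0.0, 0.67, 0.742, 0.0]
contact_force: [-1.0, 1.1, -0.6]
gripper_width: 0.448
grasp_force: 0.0
```

Run:
```python
from h import *
s=manip.state();print(s["tool_pos"],bay(s["tool_pos"]))
barfit(.045,.075,-.09,0)
P=pts(grab_frame("top"));b=(P[...,:2]-B0)@RB;z=P[...,2]
for zl,zh in((.04,.08),(.08,.12),(.172,.2)):
    k=(z>zl)&(z<zh)&(np.abs(b[...,1])<.06)&(b[...,0]>-.06)&(b[...,0]<.06);q=np.c_[b[k],z[k]];print("bottle",len(q),q.min(0).round(4),q.max(0).round(4))
for sg in(1,-1):
    k=(np.abs(b[...,1]-sg*.075)<.009)&(np.abs(b[...,0]+.09)<.035)&(z>.03);q=np.c_[b[k],z[k]]
    for lo in np.arange(-.12,-.06,.006):
        w=q[(q[:,0]>lo)&(q[:,0]<=lo+.006)]
        if len(w):print(sg,round(lo,3),len(w),w[:,2].min().round(3),w[:,2].max().round(3))
f=grab_frame("top");g=grab_frame("scene")
a=cv2.resize(f["pixels"][60:170,200:350,::-1],None,fx=5,fy=5,interpolation=cv2.INTER_CUBIC);cv2.imwrite("pics/c8.png",a)
```

```text
[0.43404591 0.29145476 0.21088021] [-0.17404216  0.33692977]
top 444 y -0.1007 0.0991 x(y) [-0.0045 -0.092 ] z(y) [0.0006 0.0616] zmax 0.0719
bottle 116 [-0.0252 -0.0258  0.0406] [-0.0016  0.0247  0.0794]
bottle 132 [-0.0243 -0.026   0.0802] [-0.0013  0.0247  0.12  ]
bottle 127 [-0.0139 -0.0126  0.1721] [0.0113 0.0122 0.1869]
1 -0.12 40 0.03 0.091
1 -0.114 16 0.086 0.092
1 -0.108 11 0.078 0.088
1 -0.102 13 0.061 0.08
1 -0.096 12 0.06 0.075
1 -0.09 10 0.059 0.064
1 -0.084 18 0.051 0.083
1 -0.078 38 0.052 0.095
1 -0.072 15 0.093 0.098
1 -0.066 5 0.093 0.097
-1 -0.12 38 0.034 0.092
-1 -0.114 25 0.032 0.094
-1 -0.108 19 0.041 0.088
-1 -0.102 16 0.051 0.08
-1 -0.096 11 0.063 0.076
-1 -0.09 11 0.059 0.064
-1 -0.084 11 0.049 0.056
-1 -0.078 48 0.034 0.094
-1 -0.072 25 0.039 0.097
-1 -0.066 5 0.093 0.097
```

View pics/c8.png

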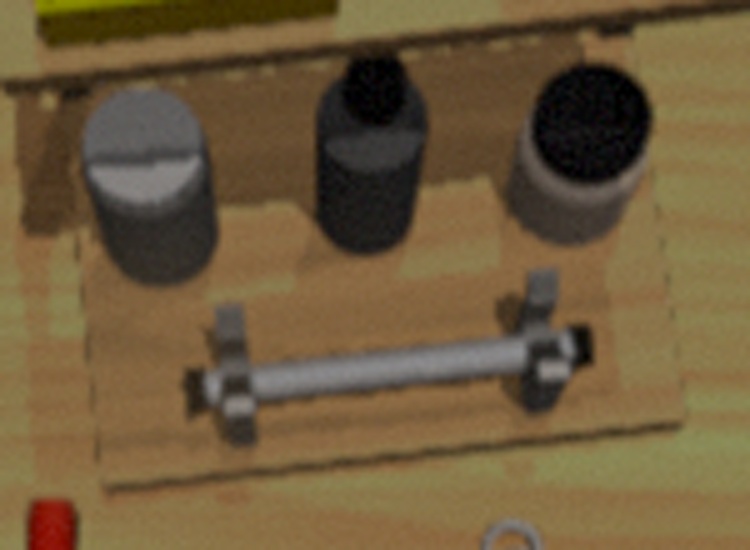

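The bar lies level and centred in both clips with its axis at 55 mm. Both jaws slope down over it at (238,390) and (548,360). The bottle stands at about x = 0, y = 0 in the bay, and the arm is clear. Handing in.

```bash
python3 -c "
from h import *
print(manip.job_done())"
```

```text
the job is handed in; nothing more can be done
None
```

The bottle stands upright in the bay, the bar is home in both clips with the jaws shut over it, and the job was handed in at about 39 s; no verdict came back, and since the tool could not reach under the board, I set the bottle down in front of it and slid it in with the open fingers, then the bar's end.

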